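Load the medal-striking tool: collar, blank, upper die, striking cap

ROBOT

A 6-joint arm with a two-finger parallel gripper is mounted at the origin on a cart in front of the work surface, level with it; the furniture and walls round the work are solid. World frame = base frame: x ahead of the robot, y to its left, z up, the work surface at z = 0. Lengths are in m, angles in rad, forces in N, time in s.
With the tool pointing down it reaches from about 0.3 to 0.775 m from the base axis. Payload 14.6 kg.
Tool frame: the origin (TCP) lies at the very end of the fingers, on their centre line; the grasp point (between the pads) lies 19 mm behind it; z points along the fingers, y is the line along which they close (so a half turn about z gives the same grasp; the last joint's range is limited). The gripper opens to 94 mm and grips with 3 to 60 N. Pads are 16 mm wide; open, the fingers measure 119 mm over their backs; the gripper's body (75 mm by 177 mm) begins 78 mm behind the grasp point.
Start: joints at [-1.311, 0.3, 1.521, -0, 1.321, -0.067], TCP at [0.177, -0.521, 0.205] pointing down, gripper open.
Joint ranges: [-3.03, 3.03], [-0.79, 2.21], [0.23, 2.52], [-1.04, 4.18], [0, 3.07], [-2.55, 2.55]. Speed limits (rad/s): [2.22, 2.22, 2.57, 3.14, 3.14, 3.14].

INTERFACE

Orientations are given as [roll, pitch, yaw] about the fixed x, y, z axes, in that order (R = Rz(yaw) Ry(pitch) Rx(roll)).
In Python, from station import ctrl, cams gives the robot as it stands. The module is installed in compiled form; this text tells all that it offers.
- The arm moves only by the tool arm_command, never from a script. Its argument "plan" is a list that holds one entry, the list of rows, each a list of 7 numbers: the shift along the tool's x, y, z in shares of 0.8 m (1.0 is 0.8 m), then the turn, a rotation vector about the tool's x, y, z in fractions of the full range, 1 being pi rad, then the closure, from -1 (fully open) to 1 (shut). A call has 1 to 12 rows; each row is the pose to reach, as a shift and turn from the pose commanded when the call began, along the tool's axes at that moment; what a row does not reach only later rows make up. A row lasts 1/10 s, in which the tool goes at most 50 mm and 8.59 degrees, less where a joint would pass 70% of its speed; a pose out of reach is approached as far as the arm can. A call with a gripper value outside its range is refused whole. The fingers move at their own pace and stop on an object; "squeeze" is the grip in N (left out, the last holds). Time passes only in rows, so rows that repeat a pose let the fingers close. It gives the time, the measured TCP pose, the force, the opening and the grip force at its end, in the units of the state.
- ctrl.get_obs(): the state, without advancing time (a new reading comes with each control period).
- cams.camera(name): name is "scene" or "top" or "wrist"; returns (picture, depth): 400x640x3 uint8, blue, green, red; 400x640 float32, m along the optical axis (not along the pixel's ray), 0 where there is no reading.
- cams.camera_info(name): a dict with "fx", "fy", "cx", "cy" (pixels), "dist_coeffs" ([k1, k2, p1, p2, k3] as OpenCV has them; the pictures are not rectified), "world_to_cam" (4x4, takes a point from world to camera coordinates). Camera axes: x right, y down, z forward; pixel columns grow to the right and rows downward; lengths in m; the calibration is good to about 2 mm. A picture is of the moment at which its call begins: read the wrist's pose just before it. camera_info takes no time and is no camera call; for the wrist camera it gives the pose at the moment of the call.
- ctrl.hand_in(): hands the job in; it is judged then, once.
The state is a dict: "time_s": time; "qpos": joint angles; "joint_vel": joint speeds; "tau": joint torques, N m; "ee_pos": TCP position; "eef_rot": TCP orientation; "force": force on the tool from outside, world axes, zero at the start; "moment": the same for the moment, N m; "grip_width": finger opening in m; "grip_force": force on a finger pad.
Only numpy, scipy, OpenCV 4.12 (cv2) and the standard library are available. Lean on these libraries where they do the work, as an engineer would, in place of code of your own. Each camera call takes 0.05 s, during which the arm holds its last target. There are 200 camera calls.

TASK

Load the medal-striking tool ready for the hammer: first seat the collar over the lower die with its forked ear astride the dowel, then drop the larger copper blank flat into the collar, then lower the upper die gently onto the blank with its tongue in the same fork, and last put the brass striking cap on top. Leave the small blank where it lies, and let go of everything.

Things in the scene. Friction and masses are not known exactly. Their poses are not given: they have to be found in the camera images.
- bolster: Fixed dark steel base plate, 92 (x) x 76 (y) x 16 mm. Origin: centre of its underside, +x towards the dowel. On it the bright lower die, a round stub 33 mm across, 15 mm high (face 31 mm above the origin), edge bevelled 3 mm. All things lie on the right-hand bench; a wooden partition (y 0 to 0.2; 0.3 m high in front, more behind) parts it from the left one, where the arm may start: pass over it.
- dowel (a point): Tip of the fixed round-nosed dowel on the base plate, 9 mm thick, 36 mm from the lower die's axis in the plate's +x, 18 mm high above the plate (34 mm above the plate's underside).
- collar: Loose steel ring, 56 mm outside, 35 mm bore, 30 mm high, open both ends, 0.28 kg. Origin: centre of its underside; z up. At +x a forked ear: two full-height prongs 8 mm thick that reach 45 mm from the axis, 13 mm gap between them (y -6.5 to +6.5). Seated, it rests on the base plate, origin 16 mm above the plate's underside, and stands 15 mm above the lower die's face.
- fork (a point): Middle of the collar's fork gap, 36 mm from the collar's axis in its +x, at its top face (30 mm up). Seated, it lies above the dowel.
- blank: The larger of two loose copper discs, 32 mm across, 8 mm thick. Origin: centre of its underside. In place it lies on the lower die inside the collar, underside 31 mm above the base plate's underside, its top 7 mm below the collar's rim; let go over the bore with 1.5 mm play all round it drops in flat.
- blank_small: The smaller copper disc, 22 mm across, 8 mm thick, origin at the centre of its underside. It is for another tool: leave it where it lies.
- upper_die: Loose steel die, standing on its nose, 52 mm high, 0.42 kg. Origin: centre of the nose's end, z up. Nose 31 mm across, 0 to 14 mm up; round knurled head 46 mm across, 14 to 44 mm up; spigot 24 mm across, 44 to 52 mm. At +x an arm from the head (16 to 28 mm up, out to 42 mm) with a downward tongue. Seated on the blank, its origin is 39 mm above the base plate's underside.
- tongue (a point): Lower end of the upper die's tongue, 9 mm wide (6 mm at its end), 36.5 mm from the die's axis in its +x, 1 mm above the nose's end. Seated, it stands 6 mm deep in the collar's fork, above the dowel.
- cap: Loose round brass striking cap, 40 mm across, 27 mm high, domed on top, 0.18 kg; its underside has a round recess 29 mm across, 10 mm deep. Origin: centre of its underside. Seated, the recess covers the upper die's spigot and the rim rests on the head, origin 83 mm above the base plate's underside.

How it is judged:
On the way, in this order (a step that is already met when the one before it is completed fails the run):
1. the collar sits on the base plate round the lower die, its fork astride the dowel (horizontal distance between collar and bolster below 0.004 m and horizontal distance between fork and dowel below 0.005 m and z of collar in the frame of bolster between 0.0135 and 0.0185 m), for 0.2 s.
2. the larger blank lies flat on the lower die inside the seated collar (all of step 1 and horizontal distance between blank and bolster below 0.0045 m and z of blank in the frame of bolster between 0.0285 and 0.0335 m and angle between blank's own z axis and vertical below 0.12 rad), for 0.2 s.
3. the upper die stands on the blank, its tongue in the fork (all of step 2 and horizontal distance between upper_die and bolster below 0.005 m and horizontal distance between tongue and dowel below 0.007 m and z of upper_die in the frame of bolster between 0.036 and 0.042 m and angle between upper_die's own z axis and vertical below 0.12 rad), for 0.2 s.
4. the striking cap sits on the upper die (all of step 3 and horizontal distance between cap and bolster below 0.009 m and z of cap in the frame of bolster between 0.0795 and 0.0865 m and angle between cap's own z axis and vertical below 0.12 rad), for 0.2 s.
At the end, for the whole second after the job is handed in: Collar flat on the base plate with its fork over the dowel, larger blank flat on the lower die, upper die upright on the blank with its tongue in the fork, cap down on its spigot: each at its height within 2.5 to 3.5 mm and centred within the play of the fits, all at rest (all of step 4 and linear speed of each of collar, blank, upper_die, cap below 0.02 m/s); the robot touches nothing.
It fails at once if the small blank is moved more than 25 mm (distance of blank_small from where it was at the start of the episode above 0.025 m).
It fails at once if the upper die is let fall from well above the blank (faster than 0.4 m/s with no finger on it) (linear speed of upper_die above 0.4 m/s and contact force between the fingers and upper_die below 0.1 N).
It also fails if it takes over 102 s, if anything falls off the work surface, if the arm or the gripper's body presses on something with over 40 N, if the wrist force passes 120 N, or if a joint passes its speed limit or range.

## Working session

There is one attempt and no reset: what is moved stays moved. The work goes in short steps, Python scripts to look and compute and a tool call to move; the robot and the scene stay as the last step left them, time stands still between calls to the robot, and variables do not carry over. Pictures are saved under pics/ and viewed, at most 14 in all, crops included, and the job is handed in when it is done.

Besides the shell and the picture viewer there is one more tool, called after "Emit:" in YAML: its name, and indented under it one key for each argument. arm_command: Moves the arm, as the interface text tells. Its arguments: {"type":"object","properties":{"plan":{"type":"array"},"squeeze":{"type":"number"}},"required":["plan"]}

```bash
mkdir -p pics; cat > h.py <<'E'
import numpy as np, cv2
from station import ctrl, cams
from scipy.spatial.transform import Rotation as R
def shot(n):
    i=cams.camera_info(n); p,d=cams.camera(n); return p,d,i
def pts(d,i,uv,z=None):
    """uv Nx2 -> world; by depth, or on plane z"""
    uv=np.array(uv,float).reshape(-1,2)
    K=np.array([[i['fx'],0,i['cx']],[0,i['fy'],i['cy']],[0,0,1]])
    n=cv2.undistortPoints(uv.reshape(-1,1,2),K,np.array(i['dist_coeffs'])).reshape(-1,2)
    r=np.c_[n,np.ones(len(n))]; T=np.linalg.inv(i['world_to_cam'])
    if z is None:
        dd=d[uv[:,1].astype(int),uv[:,0].astype(int)]
        return (r*dd[:,None])@T[:3,:3].T+T[:3,3]
    w=r@T[:3,:3].T; s=(z-T[2,3])/w[:,2]
    return T[:3,3]+w*s[:,None]
E
python3 - <<'E'
from h import *
o=ctrl.get_obs();print(o)
for n in ('top','scene'):
    p,d,i=shot(n);cv2.imwrite(f'pics/{n}0.png',p);np.save(f'{n}0.npy',d);print(n,np.linalg.inv(i['world_to_cam']).round(3).tolist(),i['fx'],i['dist_coeffs'])
E
```

```text
{'time_s': 0.0, 'qpos': array([-1.31060048e+00,  3.00501238e-01,  1.52157182e+00,  4.40008488e-06,
        1.32068589e+00, -6.66125966e-02]), 'joint_vel': array([-6.97542116e-04, -2.61630281e-04, -7.37348459e-04, -5.42839990e-04,
       -8.86834424e-04,  9.11967629e-05]), 'tau': array([ 1.70137955e-03, -5.31800365e+01, -3.52734625e+01,  7.08798040e-02,
        2.44703132e-02, -1.32747095e-04]), 'ee_pos': array([ 0.1764879 , -0.52064442,  0.20487371]), 'eef_rot': array([-3.14042923e+00, -8.18851687e-05,  3.26807309e-01]), 'force': array([ 0.31188121, -0.95278637,  0.38407442]), 'moment': array([0.02100423, 0.03185091, 0.01763995]), 'grip_force': 0.0, 'grip_width': 0.09389282588809637}
top [[-0.005, -0.985, 0.173, 0.394], [-1.0, 0.011, 0.029, -0.287], [-0.03, -0.173, -0.984, 0.91], [0.0, 0.0, 0.0, 1.0]] 375.81686193709845 [-0.05585996  0.          0.          0.          0.        ]
scene [[0.897, -0.221, 0.382, 0.223], [-0.442, -0.44, 0.782, -0.934], [-0.005, -0.871, -0.492, 0.489], [0.0, 0.0, 0.0, 1.0]] 492.8295508021404 [-0.14799769  0.          0.          0.          0.        ]
```

View pics/top0.png

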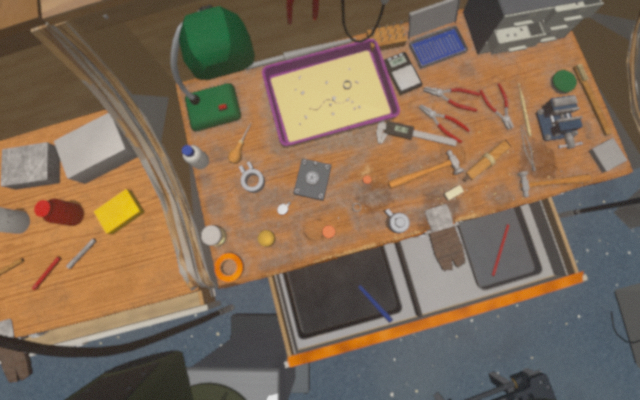

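View pics/scene0.png

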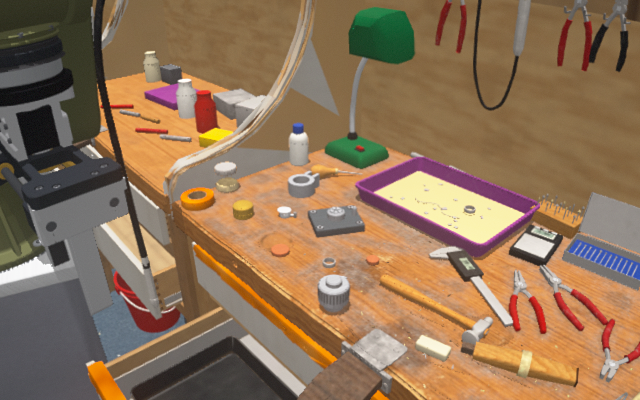

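The top view shows the collar at (252,180), the bolster at (313,179), the large blank at (329,231), the small blank at (368,180), the upper die at (398,222) and the cap at (266,239). In the scene view the collar is at (301,184), the bolster at (335,220), the blank at (280,251), the small blank at (372,260), the die at (333,292) and the cap at (243,210).

```bash
python3 - <<'E'
from h import *
p=cv2.imread('pics/top0.png');i=cams.camera_info('top')
cv2.imwrite('pics/top0c.png',cv2.resize(p[150:250,235:415],None,fx=4.4,fy=4.4,interpolation=cv2.INTER_CUBIC))
for n,uv,z in [('collar',(252,180),.03),('bol',(313,179),.03),('blank',(329,231),.008),('small',(368,180),.008),('die',(398,222),.045),('cap',(266,239),.025)]:
    print(n,pts(None,i,uv,z).round(3))
w,d,i=shot('wrist');cv2.imwrite('pics/w0.png',w);print(np.linalg.inv(i['world_to_cam']).round(3).tolist(),i['fx'])
T=i['world_to_cam']; o=ctrl.get_obs();M=np.eye(4);M[:3,:3]=R.from_euler('xyz',o['eef_rot']).as_matrix();M[:3,3]=o['ee_pos'];print((T@M).round(4))
E
```

```text
collar [[ 0.596 -0.096  0.03 ]]
bol [[ 0.597 -0.244  0.03 ]]
blank [[ 0.474 -0.281  0.008]]
small [[ 0.598 -0.378  0.008]]
die [[ 0.49  -0.44   0.045]]
cap [[ 0.454 -0.132  0.025]]
[[0.321, -0.92, -0.226, 0.242], [-0.947, -0.312, -0.075, -0.499], [-0.002, 0.238, -0.971, 0.385], [0.0, 0.0, 0.0, 1.0]] 345.0887424730906
[[ 3.000e-04  1.000e+00  7.000e-04 -6.000e-04]
 [-9.713e-01  5.000e-04 -2.380e-01  2.460e-02]
 [-2.380e-01 -6.000e-04  9.713e-01  1.909e-01]
 [ 0.000e+00  0.000e+00  0.000e+00  1.000e+00]]
```

View pics/top0c.png

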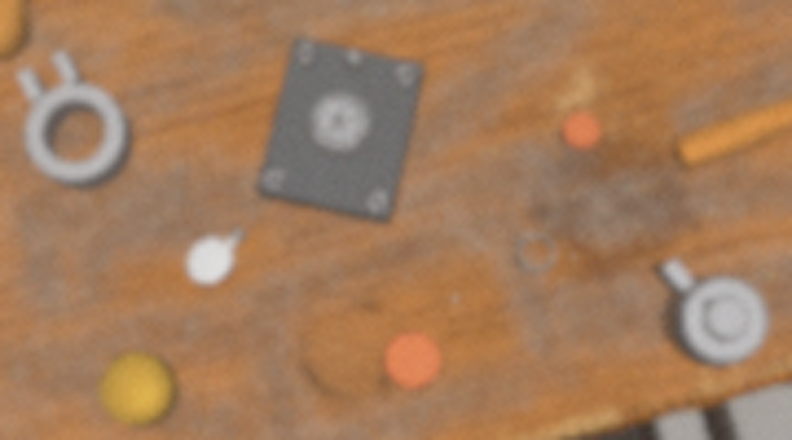

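The crop shows the fork of the collar pointing up-left (ring at (77,133)), the dowel at (354,57) on the plate with its die at (340,122), and the upper-die tongue up-left at (676,272) from its head at (722,318). Next I check the depth for obstacles near the collar.

```bash
python3 - <<'E'
from h import *
d=np.load('top0.npy');i=cams.camera_info('top')
v,u=np.mgrid[0:400:1,0:640:1];m=d>0
W=pts(d,i,np.c_[u[m],v[m]])
for zt in (.1,.2,.3):
    s=W[(W[:,2]>zt)&(W[:,0]>.3)&(W[:,0]<.75)&(W[:,1]<.3)&(W[:,1]>-.5)]
    print(zt,[(x,s[(abs(s[:,0]-x)<.025)][:,1].min().round(3)) for x in np.arange(.35,.75,.05).round(2) if (abs(s[:,0]-x)<.025).any()])
E
```

```text
0.1 [(np.float64(0.55), np.float64(0.045)), (np.float64(0.6), np.float64(0.048)), (np.float64(0.65), np.float64(0.06)), (np.float64(0.7), np.float64(0.073))]
0.2 [(np.float64(0.65), np.float64(0.07)), (np.float64(0.7), np.float64(0.073))]
0.3 [(np.float64(0.7), np.float64(0.085))]
```

```bash
cat >> h.py <<'E'
def to(x,y,z,yaw):
    o=ctrl.get_obs();A=R.from_euler('xyz',o['eef_rot']);t=A.inv().apply(np.array([x,y,z])-o['ee_pos'])*1000
    r=(A.inv()*R.from_euler('xyz',[np.pi,0,yaw])).as_rotvec()
    print('move',t.round(1),r.round(4),'t',round(o['time_s'],2),'f',np.round(o['force'],1),'w',round(o['grip_width'],4),'pos',o['ee_pos'].round(4),'rot',o['eef_rot'].round(4),'q6',round(o['qpos'][5],2))
E
python3 -c "
from h import *
to(.55,-.20,.16,.3268)"
```

```text
move [ 456.7 -183.8   45.2] [-0.0009 -0.      0.    ] t 0.15 f [-0.2  0.6 -0.2] w 0.0935 pos [ 0.1765 -0.5207  0.205 ] rot [-3.1407 -0.      0.3268] q6 -0.07
```

Units first: shifts go in shares of 0.8 m and turns go in shares of pi rad. So 457 mm / 800 = 0.5713, -184 mm / 800 = -0.23.

Emit:
arm_command:
  plan:
    - [[0.5713,-0.23,0.0563,0,0,0,-1],[0.5713,-0.23,0.0563,0,0,0,-1],[0.5713,-0.23,0.0563,0,0,0,-1],[0.5713,-0.23,0.0563,0,0,0,-1],[0.5713,-0.23,0.0563,0,0,0,-1],[0.5713,-0.23,0.0563,0,0,0,-1],[0.5713,-0.23,0.0563,0,0,0,-1],[0.5713,-0.23,0.0563,0,0,0,-1],[0.5713,-0.23,0.0563,0,0,0,-1],[0.5713,-0.23,0.0563,0,0,0,-1],[0.5713,-0.23,0.0563,0,0,0,-1],[0.5713,-0.23,0.0563,0,0,0,-1]]

```text
time_s: 1.35
ee_pos: [0.5504, -0.1993, 0.1598]
eef_rot: [-3.141, 0.001, 0.328]
force: [0.2, 0.4, 0.2]
grip_width: 0.0942
grip_force: 0.0
```

Emit:
arm_command:
  plan:
    - [[0,0,0,0,0,0,-1],[0,0,0,0,0,0,-1],[0,0,0,0,0,0,-1]]

```text
time_s: 1.65
ee_pos: [0.5498, -0.2008, 0.1608]
eef_rot: [3.141, -0.0, 0.325]
force: [0.5, -0.0, -0.3]
grip_width: 0.0944
grip_force: 0.0
```

```bash
python3 - <<'E'
from h import *
to(.56,-.19,.15,.3268)
w,d,i=shot('wrist');cv2.imwrite('pics/w1.png',w);np.save('w1.npy',d)
import json;json.dump({k:np.array(v).tolist() for k,v in i.items()},open('w1.json','w'))
E
```

```text
move [13.1 -6.9 10.8] [ 0.0003 -0.0003 -0.0013] t 1.65 f [ 0.5 -0.  -0.3] w 0.0944 pos [ 0.5498 -0.2008  0.1608] rot [ 3.1413e+00 -3.0000e-04  3.2550e-01] q6 0.83
```

View pics/w1.png

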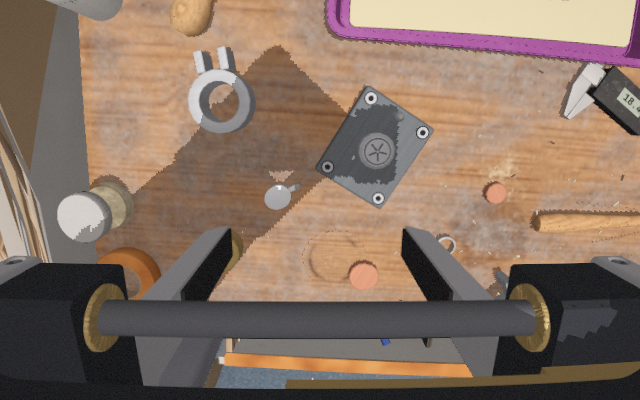

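The wrist view shows the collar at (221,100) with its fork at (212,57), the bolster's lower die at (377,150), the large blank at (363,276) and the small one at (496,193). The plate's screws sit at (371,98), (423,132), (378,198) and (327,167). I'll go closer over the bolster.

```bash
python3 -c "
from h import *
import json
i=json.load(open('w1.json'));i['world_to_cam']=np.array(i['world_to_cam'])
S=pts(None,i,[(371,98),(423,132),(378,198),(327,167)],.016);print(S.round(4),S.mean(0))
a=S[1]-S[2]+S[0]-S[3];print('yaw',np.arctan2(a[1],a[0]))
print(pts(None,i,[(377,150)],.031),pts(None,i,[(221,100)],.03))
to(.597,-.244,.13,-.22)"
```

```text
[[ 0.6451 -0.2216  0.016 ]
 [ 0.6323 -0.2784  0.016 ]
 [ 0.5597 -0.2611  0.016 ]
 [ 0.5724 -0.2044  0.016 ]] [ 0.60236649 -0.24137571  0.016     ]
yaw -0.23292060353141916
[[ 0.60329017 -0.24061473  0.031     ]] [[ 0.60061224 -0.09629077  0.03      ]]
move [30.7 56.1 30.7] [ 2.000e-04 -4.000e-04  5.456e-01] t 1.7 f [0.5 0.7 0.5] w 0.0936 pos [ 0.5499 -0.2006  0.1607] rot [ 3.1413e+00 -3.0000e-04  3.2560e-01] q6 0.83
```

Scaled: 56 mm / 800 = 0.07, 36 mm / 800 = 0.045, 0.558 rad / 3.1416 = 0.1776.

Emit:
arm_command:
  plan:
    - [[0.045,0.07,0.0388,0,0,0.0477,-1],[0.045,0.07,0.0388,0,0,0.0955,-1],[0.045,0.07,0.0388,0,0,0.1432,-1],[0.045,0.07,0.0388,0,0,0.1776,-1],[0.045,0.07,0.0388,0,0,0.1776,-1],[0.045,0.07,0.0388,0,0,0.1776,-1],[0.045,0.07,0.0388,0,0,0.1776,-1],[0.045,0.07,0.0388,0,0,0.1776,-1]]

```text
time_s: 2.5
ee_pos: [0.6023, -0.2414, 0.1296]
eef_rot: [3.142, -0.0, -0.23]
force: [-0.7, 0.6, -0.2]
grip_width: 0.0941
grip_force: 0.0
```

```bash
cat >> h.py <<'E'
import json
def save(n):
    to(.6,-.24,.13,-.23)
    w,d,i=shot('wrist');cv2.imwrite(f'pics/{n}.png',w);np.save(n+'.npy',d)
    json.dump({k:np.array(v).tolist() for k,v in i.items()},open(n+'.json','w'));return w,d,i
def load(n):
    i=json.load(open(n+'.json'));i['world_to_cam']=np.array(i['world_to_cam'])
    return cv2.imread(f'pics/{n}.png'),np.load(n+'.npy'),i
def circ(xy,it=30):
    """robust circle fit"""
    from scipy.optimize import least_squares
    c0=[*np.median(xy,0),.02]
    return least_squares(lambda c:np.hypot(xy[:,0]-c[0],xy[:,1]-c[1])-c[2],c0,loss='soft_l1',f_scale=.0007).x
E
python3 - <<'E'
from h import *
w,d,i=save('w2');cv2.imwrite('pics/w2c.png',cv2.resize(w[60:300,200:440],None,fx=2.5,fy=2.5))
E
```

```text
move [-2.6 -0.9 -0.4] [ 0.0001 -0.0002  0.0004] t 2.5 f [-0.7  0.6 -0.2] w 0.0941 pos [ 0.6023 -0.2414  0.1296] rot [ 3.1415e+00 -2.0000e-04 -2.2960e-01] q6 1.36
```

View pics/w2c.png

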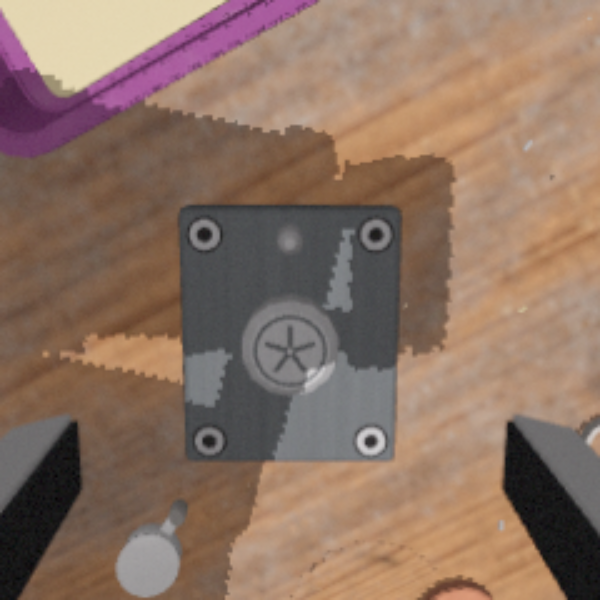

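The crop shows the die centre at about (316.4,198.8) in the full picture, the dowel tip at (315.6,155.5), and the screws at crop (205,234), (376,234), (371,440) and (209,440).

```bash
python3 - <<'E'
from h import *
w,d,i=load('w2')
f=lambda a:np.array(a)/2.5+[200,60]-.3
S=pts(None,i,f([(205,234),(376,234),(371,440),(209,440)]),.016)
c=S.mean(0);a=S[0]+S[1]-S[2]-S[3];y=np.arctan2(a[1],a[0]);print('plate',S.round(4),c,y,np.linalg.norm(a)/2)
D=pts(None,i,f([(291,347.5)]),.031)[0];o=pts(None,i,f([(289,239)]),.033)[0];v=o-D
print('die',D,'dowel',o,'dist',np.hypot(*v[:2]),'yaw',np.arctan2(v[1],v[0]))
print('depth die',pts(d,i,f([(291,347),(200,300),(420,300)]))) 
to(.6006,-.0963,.13,.38)
E
```

```text
plate [[ 0.6449 -0.2213  0.016 ]
 [ 0.6317 -0.2779  0.016 ]
 [ 0.5596 -0.261   0.016 ]
 [ 0.5729 -0.2042  0.016 ]] [ 0.60227275 -0.24109117  0.016     ] -0.2320857841297279 0.07403354446486783
die [ 0.60317855 -0.24160099  0.031     ] dowel [ 0.63866312 -0.24923626  0.033     ] dist 0.03629672702478193 yaw -0.21194007362458142
depth die [[ 0.60369036 -0.24172277  0.03244152]
 [ 0.62337301 -0.21409436  0.01706125]
 [ 0.60257503 -0.289645    0.00067184]]
move [ -34.8 -140.9   -0.4] [ 1.0e-04 -2.0e-04 -6.1e-01] t 2.55 f [-0.8 -0.9 -0.3] w 0.0939 pos [ 0.6023 -0.2414  0.1296] rot [ 3.1416e+00 -2.0000e-04 -2.3000e-01] q6 1.36
```

Scaled: -141 mm / 800 = -0.1763, -35 mm / 800 = -0.0438, -0.61 rad / 3.1416 = -0.1942.

Emit:
arm_command:
  plan:
    - [[-0.0438,-0.1763,0,0,0,-0.0477,-1],[-0.0438,-0.1763,0,0,0,-0.0955,-1],[-0.0438,-0.1763,0,0,0,-0.1432,-1],[-0.0438,-0.1763,0,0,0,-0.1942,-1],[-0.0438,-0.1763,0,0,0,-0.1942,-1],[-0.0438,-0.1763,0,0,0,-0.1942,-1],[-0.0438,-0.1763,0,0,0,-0.1942,-1],[-0.0438,-0.1763,0,0,0,-0.1942,-1]]

```text
time_s: 3.35
ee_pos: [0.6005, -0.0969, 0.1294]
eef_rot: [-3.142, 0.0, 0.376]
force: [-0.0, 0.3, -0.1]
grip_width: 0.094
grip_force: 0.0
```

```bash
python3 - <<'E'
from h import *
w,d,i=save('w3');cv2.imwrite('pics/w3c.png',cv2.resize(w[100:300,220:420],None,fx=3,fy=3))
E
```

```text
move [-53.  132.9  -0.6] [-0.000e+00  1.000e-04  6.055e-01] t 3.35 f [-0.   0.3 -0.1] w 0.094 pos [ 0.6005 -0.0969  0.1294] rot [-3.1415e+00  1.0000e-04  3.7550e-01] q6 0.98
```

View pics/w3c.png

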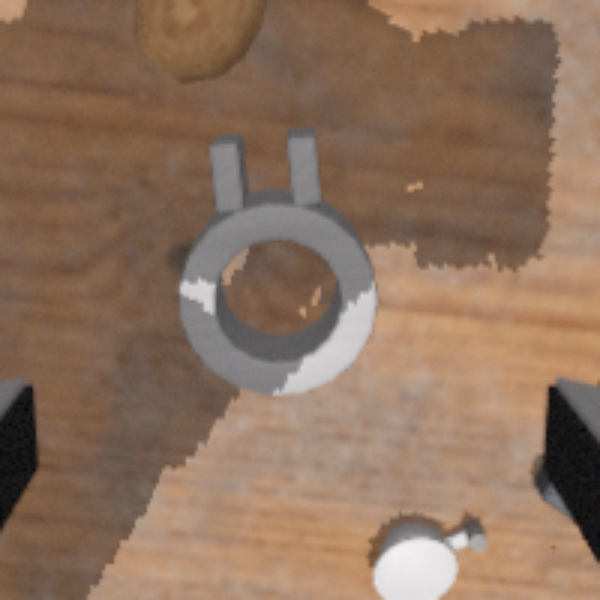

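The collar's ring centre is at crop (278,294), and the prong tips are at (226,138) and (302,132), so the fork is turned slightly left of the tool axis. I'll measure it from the depth mask.

```bash
python3 - <<'E'
from h import *
w,d,i=load('w3')
v,u=np.mgrid[100:260,250:390];u=u.ravel();v=v.ravel()
W=pts(d,i,np.c_[u,v]);m=(W[:,2]>.024)&(W[:,2]<.04);print('z',np.median(W[m,2]))
M=np.zeros(d.shape,np.uint8);M[v[m],u[m]]=255
cs,_=cv2.findContours(M,cv2.RETR_LIST,cv2.CHAIN_APPROX_NONE)
for c in sorted(cs,key=len)[-2:]:
    P=pts(None,i,c.reshape(-1,2),.03);f=circ(P[:,:2]);print(len(c),f)
f=lambda a:np.array(a)/3+[220,100]-.3
C=pts(None,i,f([(278,294.5)]),.03)[0];print('C',C)
for q in [(264.5,135),(268,205)]:
    t=pts(None,i,f([q]),.03)[0]-C;print(np.hypot(*t[:2]),np.arctan2(t[1],t[0]))
L=[pts(None,i,f([a]),.03)[0] for a in [(242,205),(240,140),(293,205),(289,133)]]
for a,b in ((0,1),(2,3)):
    t=L[b]-L[a];print(np.arctan2(t[1],t[0]))
E
```

```text
z 0.030080342922805425
115 [ 0.59947892 -0.09439897  0.01714928]
279 [ 0.60146511 -0.09330413  0.02907215]
C [ 0.60061111 -0.09398471  0.03      ]
0.044092456230419665 0.45529197017596
0.025180045677741073 0.4813418009612226
0.39598201710017367
0.4315251731915965
```

```bash
python3 -c "
from h import *
to(.6003,-.0940,.005,.45)"
```

```text
move [  0.8  -2.7 124.3] [-0.0001  0.0001 -0.0738] t 3.4 f [ 0.1 -0.3  0.5] w 0.0939 pos [ 0.6006 -0.0968  0.1293] rot [-3.1415e+00  1.0000e-04  3.7620e-01] q6 0.97
```

Scaled: 124 mm / 800 = 0.155, -2.7 mm / 800 = -0.0034, -0.074 rad / 3.1416 = -0.0236.

Emit:
arm_command:
  plan:
    - [[0.001,-0.0034,0.0375,0,0,-0.0236,-1],[0.001,-0.0034,0.075,0,0,-0.0236,-1],[0.001,-0.0034,0.1125,0,0,-0.0236,-1],[0.001,-0.0034,0.1375,0,0,-0.0236,-1],[0.001,-0.0034,0.155,0,0,-0.0236,-1],[0.001,-0.0034,0.155,0,0,-0.0236,-1],[0.001,-0.0034,0.155,0,0,-0.0236,1],[0.001,-0.0034,0.155,0,0,-0.0236,1],[0.001,-0.0034,0.155,0,0,-0.0236,1],[0.001,-0.0034,0.155,0,0,-0.0236,1],[0.001,-0.0034,0.155,0,0,-0.0236,1],[0.001,-0.0034,0.155,0,0,-0.0236,1]]
  squeeze: 20

```text
time_s: 4.6
ee_pos: [0.6005, -0.0933, 0.0058]
eef_rot: [3.141, -0.0, 0.453]
force: [-0.6, 0.1, 2.8]
grip_width: 0.0562
grip_force: 20.0
```

Scaled: -70 mm / 800 = -0.0875, -50 mm / 800 = -0.0625.

Emit:
arm_command:
  plan:
    - [[0,0,0,0,0,0,1],[0,0,0,0,0,0,1],[0,0,0,0,0,0,1],[0,0,-0.025,0,0,0,1],[0,0,-0.0625,0,0,0,1],[0,0,-0.0875,0,0,0,1],[0,0,-0.0875,0,0,0,1],[0,0,-0.0875,0,0,0,1]]

```text
time_s: 5.4
ee_pos: [0.5999, -0.0932, 0.0744]
eef_rot: [-3.141, 0.001, 0.453]
force: [-0.8, -0.3, -3.3]
grip_width: 0.0564
grip_force: 20.0
```

```bash
python3 - <<'E'
from h import *
w,d,i=save('w4');cv2.imwrite('pics/w4c.png',cv2.resize(w[100:300,220:420],None,fx=3,fy=3))
E
```

```text
move [-64.2 132.  -55.7] [-3.000e-04  1.000e-03  6.828e-01] t 5.4 f [-0.8 -0.3 -3.3] w 0.0564 pos [ 0.5999 -0.0932  0.0744] rot [-3.141e+00  8.000e-04  4.528e-01] q6 0.9
```

View pics/w4c.png

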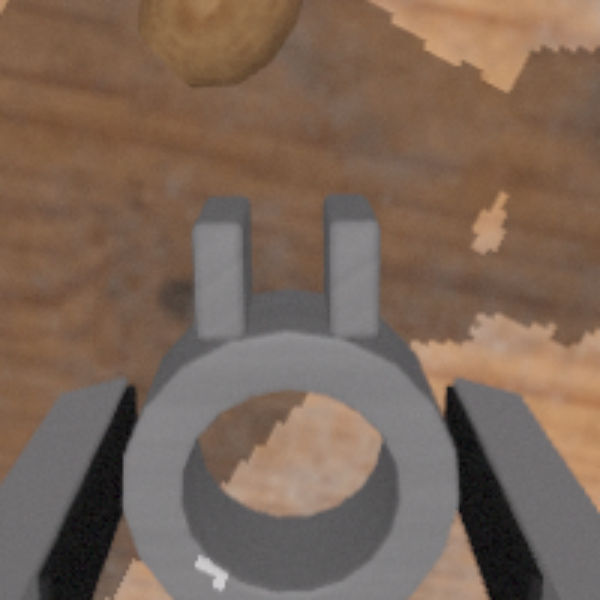

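The held collar has its bore centre at crop (290,488) and the middle of its fork gap at (287.5,222), so it is aligned with the tool x axis. Next I compute its offset in the tool frame.

```bash
python3 - <<'E'
from h import *
w,d,i=load('w4')
p=np.array([.5999,-.0932,.0744]);A=R.from_euler('xyz',[-3.141,.0008,.4528])
zt=p[2]+.0242
g=cv2.cvtColor(w,cv2.COLOR_BGR2GRAY)
f=lambda a:np.array(a)/3+[220,100]-.3
P=pts(None,i,f([(123,480),(458,480),(290,332),(183,487),(397,487),(290,391),(290,590),(245,280),(330,280),(194,222),(379,222)]),zt)
print((A.inv().apply(P-p)*1000).round(1))
v,u=np.mgrid[100:380,250:390];u=u.ravel();v=v.ravel()
W=pts(d,i,np.c_[u,v]);T=A.inv().apply(W-p);m=(T[:,2]<-.018)&(T[:,2]>-.03)&(np.abs(T[:,1])<.03)&(T[:,0]<.05)
print('topz',np.median(T[m,2]));M=np.zeros(d.shape,np.uint8);M[v[m],u[m]]=255
cs,_=cv2.findContours(M,cv2.RETR_LIST,cv2.CHAIN_APPROX_NONE)
for c in sorted(cs,key=len)[-2:]:
    Q=A.inv().apply(pts(None,i,c.reshape(-1,2),zt)-p);print(len(c),circ(Q[:,:2]))
to(.603,-.2415,.074,-.235)
E
```

```text
[[  0.3 -26.3 -24.2]
 [  0.3  28.  -24.2]
 [ 25.2   0.8 -24.2]
 [ -0.9 -16.6 -24.2]
 [ -0.9  18.1 -24.2]
 [ 15.5   0.8 -24.2]
 [-19.6   0.8 -24.2]
 [ 33.6  -6.2 -24.2]
 [ 33.6   6.9 -24.2]
 [ 42.6 -13.9 -24.2]
 [ 42.6  14.3 -24.2]]
topz -0.02426501041854227
191 [-0.00024776  0.00078924  0.01637476]
561 [0.0043394  0.0006747  0.02924471]
move [-61.8 134.9  -0.3] [-0.0007  0.0022  0.6878] t 5.45 f [ 0.1 -0.5 -2.1] w 0.0569 pos [ 0.5996 -0.0932  0.0738] rot [-3.1402e+00  1.8000e-03  4.5280e-01] q6 0.9
```

```bash
python3 -c "
from h import *
to(.6055,-.2413,.046,-.235)"
```

```text
move [-59.4 135.8  27.7] [-0.0007  0.0022  0.6878] t 5.45 f [ 0.1 -0.5 -2.1] w 0.0569 pos [ 0.5996 -0.0932  0.0738] rot [-3.1402e+00  1.8000e-03  4.5280e-01] q6 0.9
```

Scaled: 136 mm / 800 = 0.17, -59 mm / 800 = -0.0738, 0.688 rad / 3.1416 = 0.219.

Emit:
arm_command:
  plan:
    - [[-0.0738,0.17,0,0,0.0003,0.0477,1],[-0.0738,0.17,0,0,0.0003,0.0955,1],[-0.0738,0.17,0,0,0.0003,0.1432,1],[-0.0738,0.17,0,0,0.0003,0.191,1],[-0.0738,0.17,0,0,0.0003,0.219,1],[-0.0738,0.17,0.0125,0,0.0003,0.219,1],[-0.0738,0.17,0.035,0,0.0003,0.219,1],[-0.0738,0.17,0.035,0,0.0003,0.219,1],[-0.0738,0.17,0.035,0,0.0003,0.219,1],[-0.0738,0.17,0.035,0,0.0003,0.219,1]]

```text
time_s: 6.45
ee_pos: [0.6071, -0.2414, 0.0478]
eef_rot: [-3.141, -0.001, -0.234]
force: [-0.4, -0.8, -3.6]
grip_width: 0.0566
grip_force: 20.0
```

```bash
python3 - <<'E'
from h import *
to(.6055,-.2413,.0218,-.235)
w,d,i=save('w5');cv2.imwrite('pics/w5c.png',cv2.resize(w[100:300,220:420],None,fx=3,fy=3))
E
```

```text
move [-1.6  0.3 26. ] [-0.0002 -0.0014  0.0011] t 6.45 f [-0.4 -0.8 -3.6] w 0.0566 pos [ 0.6071 -0.2414  0.0478] rot [-3.1414e+00 -1.4000e-03 -2.3390e-01] q6 1.37
move [ -7.1   0.3 -82.2] [-0.0002 -0.0014 -0.0039] t 6.45 f [-0.4 -0.8 -3.6] w 0.0566 pos [ 0.6071 -0.2414  0.0478] rot [-3.1414e+00 -1.4000e-03 -2.3390e-01] q6 1.37
```

View pics/w5c.png

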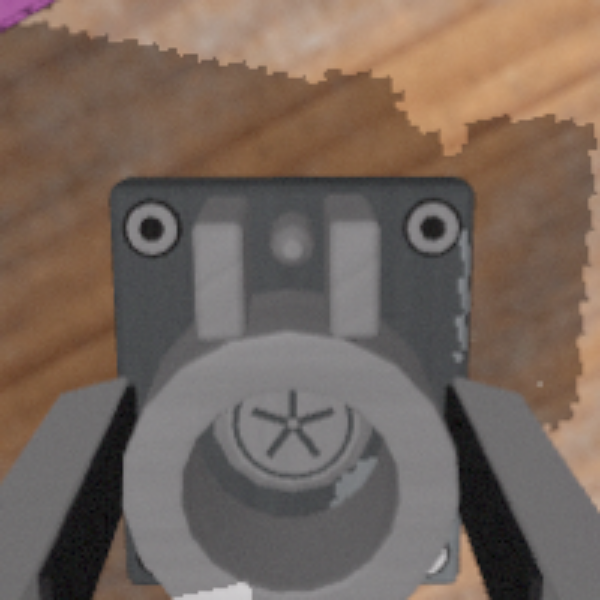

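Both are now visible. The die centre is at crop (292,424) and the dowel tip at (292,243), against the collar bore at (290,488) and the gap middle at (287,280).

```bash
python3 - <<'E'
from h import *
w,d,i=load('w5')
p=np.array([.6071,-.2414,.0478]);A=R.from_euler('xyz',[-3.1414,-.0014,-.2339])
f=lambda a:np.array(a)/3+[220,100]-.3
for q,z in [((292,424),.031),((292,243),.033),((290,487),.072),((287.5,280),.072),((290.5,332),.072),((152,229),.016),((432,229),.016)]:
    print(q,(A.inv().apply(pts(None,i,f([q]),z)-p)*1000).round(1))
to(.6055,-.2413,.0218,-.235)
E
```

```text
(292, 424) [[-5.4  0.6 16.8]]
(292, 243) [[32.1  0.6 14.8]]
(290, 487) [[ -0.6   0.3 -24.2]]
(287.5, 280) [[ 33.8  -0.1 -24.2]]
(290.5, 332) [[ 25.5   0.3 -24.2]]
(152, 229) [[ 31.8 -28.4  31.9]]
(432, 229) [[31.8 29.7 31.8]]
move [-1.6  0.3 26.2] [-0.0002 -0.0018  0.0007] t 6.5 f [ 0.5  0.1 -2.5] w 0.0567 pos [ 0.6071 -0.2414  0.048 ] rot [-3.1414e+00 -1.8000e-03 -2.3430e-01] q6 1.37
```

Scaled: 20 mm / 800 = 0.025, 18 mm / 800 = 0.0225.

Emit:
arm_command:
  plan:
    - [[-0.0029,0.0004,0,0,0,0,1],[-0.0029,0.0004,0.005,0,0,0,1],[-0.0029,0.0004,0.01,0,0,0,1],[-0.0029,0.0004,0.015,0,0,0,1],[-0.0029,0.0004,0.0188,0,0,0,1],[-0.0029,0.0004,0.0225,0,0,0,1],[-0.0029,0.0004,0.025,0,0,0,1],[-0.0029,0.0004,0.025,0,0,0,1]]

```text
time_s: 7.3
ee_pos: [0.6044, -0.2411, 0.0271]
eef_rot: [-3.141, -0.0, -0.235]
force: [-0.3, 0.5, -2.8]
grip_width: 0.0566
grip_force: 20.0
```

Scaled: 5 mm / 800 = 0.0063, 4 mm / 800 = 0.005.

Emit:
arm_command:
  plan:
    - [[0,0,0.0025,0,0,0,1],[0,0,0.005,0,0,0,1],[0,0,0.0063,0,0,0,1],[0,0,0.0063,0,0,0,1]]

```text
time_s: 7.7
ee_pos: [0.6044, -0.2411, 0.0223]
eef_rot: [-3.141, -0.001, -0.235]
force: [-0.0, -0.4, -2.3]
grip_width: 0.0567
grip_force: 20.0
```

Almost on the plate, so I open gently and lift.

Scaled: -108 mm / 800 = -0.135, -100 mm / 800 = -0.125.

Emit:
arm_command:
  plan:
    - [[0,0,0.0013,0,0,0,1],[0,0,0.0013,0,0,0,0.2],[0,0,0.0013,0,0,0,-0.2],[0,0,0.0013,0,0,0,-0.5],[0,0,0,0,0,0,-0.8],[0,0,-0.0125,0,0,0,-1],[0,0,-0.05,0,0,0,-1],[0,0,-0.0875,0,0,0,-1],[0,0,-0.125,0,0,0,-1],[0,0,-0.135,0,0,0,-1],[0,0,-0.135,0,0,0,-1],[0,0,-0.135,0,0,0,-1]]

```text
time_s: 8.9
ee_pos: [0.6039, -0.241, 0.1292]
eef_rot: [-3.141, 0.001, -0.235]
force: [0.0, -0.4, 0.9]
grip_width: 0.0939
grip_force: 0.0
```

```bash
python3 - <<'E'
from h import *
w,d,i=save('w6')
v,u=np.mgrid[100:260,250:390];u=u.ravel();v=v.ravel()
W=pts(d,i,np.c_[u,v]);m=(W[:,2]>.04)&(W[:,2]<.055);print('z',np.median(W[m,2]))
M=np.zeros(d.shape,np.uint8);M[v[m],u[m]]=255
cs,_=cv2.findContours(M,cv2.RETR_LIST,cv2.CHAIN_APPROX_NONE)
for c in sorted(cs,key=len)[-2:]:
    P=pts(None,i,c.reshape(-1,2),.046);print(len(c),circ(P[:,:2]))
cv2.imwrite('pics/w6c.png',cv2.resize(w[100:300,220:420],None,fx=3,fy=3))
E
```

```text
move [-4.1 -0.  -0.8] [-0.0007  0.0007 -0.0052] t 8.9 f [ 0.  -0.4  0.9] w 0.0939 pos [ 0.6039 -0.241   0.1292] rot [-3.1409e+00  7.0000e-04 -2.3520e-01] q6 1.37
z 0.0462773774261202
121 [ 0.60358096 -0.24130742  0.01707668]
295 [ 0.60574233 -0.24179091  0.02910444]
```

View pics/w6c.png

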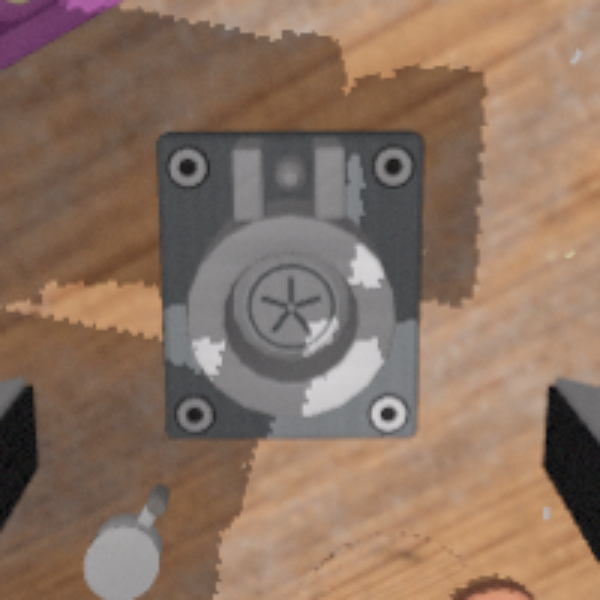

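The collar is seated: the rim is at z 0.046, the fork is astride the dowel at crop (291,170), and the die is centred in the bore at (291,308). Next is the large blank.

```bash
python3 -c "
from h import *
to(.475,-.281,.092,-.235)"
```

```text
move [-115.9   69.    36.9] [-0.0008  0.0014 -0.0002] t 8.95 f [-0.6 -0.3 -0.2] w 0.0942 pos [ 0.6038 -0.2409  0.1288] rot [-3.1408e+00  1.4000e-03 -2.3520e-01] q6 1.37
```

Scaled: -116 mm / 800 = -0.145, 69 mm / 800 = 0.0863, 0.001 rad / 3.1416 = 0.0003.

Emit:
arm_command:
  plan:
    - [[-0.145,0.0863,0.0463,0,0.0003,0,-1],[-0.145,0.0863,0.0463,0,0.0003,0,-1],[-0.145,0.0863,0.0463,0,0.0003,0,-1],[-0.145,0.0863,0.0463,0,0.0003,0,-1],[-0.145,0.0863,0.0463,0,0.0003,0,-1],[-0.145,0.0863,0.0463,0,0.0003,0,-1],[-0.145,0.0863,0.0463,0,0.0003,0,-1]]

```text
time_s: 9.65
ee_pos: [0.4764, -0.2809, 0.0932]
eef_rot: [-3.141, -0.002, -0.234]
force: [0.1, -0.7, -0.3]
grip_width: 0.0942
grip_force: 0.0
```

```bash
python3 - <<'E'
from h import *
w,d,i=save('w7')
h=cv2.cvtColor(w,cv2.COLOR_BGR2HSV)
m=cv2.inRange(h,(3,110,90),(12,255,255))
cs,_=cv2.findContours(m,cv2.RETR_EXTERNAL,cv2.CHAIN_APPROX_NONE)
for c in sorted(cs,key=len)[-3:]:
    P=pts(None,i,c.reshape(-1,2),.008);print(len(c),c.mean(0),circ(P[:,:2]))
cv2.imwrite('pics/w7c.png',w[100:340,200:440])
E
```

```text
move [110.8 -68.4 -36.6] [-0.0004 -0.002  -0.0041] t 9.65 f [ 0.1 -0.7 -0.3] w 0.0942 pos [ 0.4764 -0.2809  0.0932] rot [-3.1412e+00 -2.0000e-03 -2.3410e-01] q6 1.2
62 [[279.98387097 173.32258065]] [-116.3975011   -38.98644348  123.15204778]
93 [[398.52688172  17.92473118]] [ 0.60069279 -0.37437491  0.01052094]
136 [[312.47058824 207.35294118]] [ 0.47486932 -0.27914425  0.01570406]
```

View pics/w7c.png

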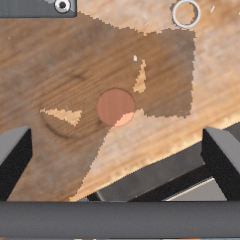

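The large blank shows at full-picture (312,207), clear on the bench between the fingers. I lower and grip it.

Scaled: 89 mm / 800 = 0.1113, 80 mm / 800 = 0.1, 0.001 rad / 3.1416 = 0.0003.

Emit:
arm_command:
  plan:
    - [[-0.0024,-0.0025,0.0375,0,0.0003,0,-1],[-0.0024,-0.0025,0.075,0,0.0003,0,-1],[-0.0024,-0.0025,0.1,0,0.0003,0,-1],[-0.0024,-0.0025,0.1113,0,0.0003,0,-1],[-0.0024,-0.0025,0.1113,0,0.0003,0,-1],[-0.0024,-0.0025,0.1113,0,0.0003,0,1],[-0.0024,-0.0025,0.1113,0,0.0003,0,1],[-0.0024,-0.0025,0.1113,0,0.0003,0,1],[-0.0024,-0.0025,0.1113,0,0.0003,0,1],[-0.0024,-0.0025,0.1113,0,0.0003,0,1],[-0.0024,-0.0025,0.1113,0,0.0003,0,1],[-0.0024,-0.0025,0.1113,0,0.0003,0,1]]
  squeeze: 10

```text
time_s: 10.9
ee_pos: [0.4744, -0.2789, 0.0044]
eef_rot: [-3.141, -0.003, -0.235]
force: [-0.5, 0.3, -0.2]
grip_width: 0.0413
grip_force: 0.0
```

Scaled: -80 mm / 800 = -0.1, -60 mm / 800 = -0.075.

Emit:
arm_command:
  plan:
    - [[0,0,0,0,0,0,1],[0,0,0,0,0,0,1],[0,0,-0.025,0,0,0,1],[0,0,-0.075,0,0,0,1],[0,0,-0.1,0,0,0,1],[0,0,-0.1,0,0,0,1],[0,0,-0.1,0,0,0,1]]

```text
time_s: 11.6
ee_pos: [0.4739, -0.2787, 0.0838]
eef_rot: [-3.141, -0.003, -0.235]
force: [0.0, 0.1, -0.8]
grip_width: 0.0311
grip_force: 10.0
```

```bash
python3 - <<'E'
from h import *
o=ctrl.get_obs();w,d,i=save('w8')
p=o['ee_pos'];A=R.from_euler('xyz',o['eef_rot'])
h=cv2.cvtColor(w,cv2.COLOR_BGR2HSV)
m=cv2.inRange(h,(3,110,60),(12,255,255));m[:180]=0;m[:,:240]=0;m[:,400:]=0
cs,_=cv2.findContours(m,cv2.RETR_EXTERNAL,cv2.CHAIN_APPROX_NONE)
for c in sorted(cs,key=len)[-2:]:
    P=pts(None,i,c.reshape(-1,2),p[2]+.004);P=A.inv().apply(P-p);print(len(c),c.reshape(-1,2).min(0),c.reshape(-1,2).max(0),circ(P[:,:2]))
to(.6037,-.241,.083,-.235)
E
```

```text
move [113.7 -67.  -45.9] [-0.0005 -0.0026 -0.0052] t 11.6 f [ 0.   0.1 -0.8] w 0.0311 pos [ 0.4739 -0.2787  0.0838] rot [-3.1411e+00 -2.6000e-03 -2.3520e-01] q6 1.21
33 [248 183] [262 191] [ 32.41312253 -18.48472274  37.26945602]
197 [288 212] [345 272] [0.00108642 0.00016298 0.01604711]
move [117.8 -66.8   0.3] [-0.0009 -0.0013 -0.0002] t 11.65 f [ 0.1  0.1 -0.7] w 0.0311 pos [ 0.4736 -0.2785  0.0831] rot [-3.1407e+00 -1.3000e-03 -2.3520e-01] q6 1.21
```

Scaled: 117 mm / 800 = 0.1463, -67 mm / 800 = -0.0838, -0.001 rad / 3.1416 = -0.0003.

Emit:
arm_command:
  plan:
    - [[0.1463,-0.0838,0,0,-0.0003,0,1],[0.1463,-0.0838,0,0,-0.0003,0,1],[0.1463,-0.0838,0,0,-0.0003,0,1],[0.1463,-0.0838,0,0,-0.0003,0,1],[0.1463,-0.0838,0.0125,0,-0.0003,0,1],[0.1463,-0.0838,0.0225,0,-0.0003,0,1],[0.1463,-0.0838,0.0225,0,-0.0003,0,1],[0.1463,-0.0838,0.0225,0,-0.0003,0,1]]

```text
time_s: 12.45
ee_pos: [0.6029, -0.2414, 0.0664]
eef_rot: [-3.141, -0.001, -0.236]
force: [0.1, -0.1, -0.2]
grip_width: 0.0309
grip_force: 10.0
```

```bash
python3 - <<'E'
from h import *
w,d,i=save('w9');to(.6030,-.2408,.051,-.235)
cv2.imwrite('pics/w9c.png',cv2.resize(w[150:310,240:400],None,fx=3.5,fy=3.5))
E
```

```text
move [ -3.   -0.7 -63.6] [-0.0005 -0.0013 -0.0061] t 12.45 f [ 0.1 -0.1 -0.2] w 0.0309 pos [ 0.6029 -0.2414  0.0664] rot [-3.1411e+00 -1.3000e-03 -2.3610e-01] q6 1.37
move [-0.4 -0.5 15.9] [-0.0003 -0.0021 -0.0009] t 12.5 f [-0.6 -0.8 -0.6] w 0.0311 pos [ 0.6032 -0.2414  0.0669] rot [-3.1413e+00 -2.1000e-03 -2.3590e-01] q6 1.37
```

View pics/w9c.png

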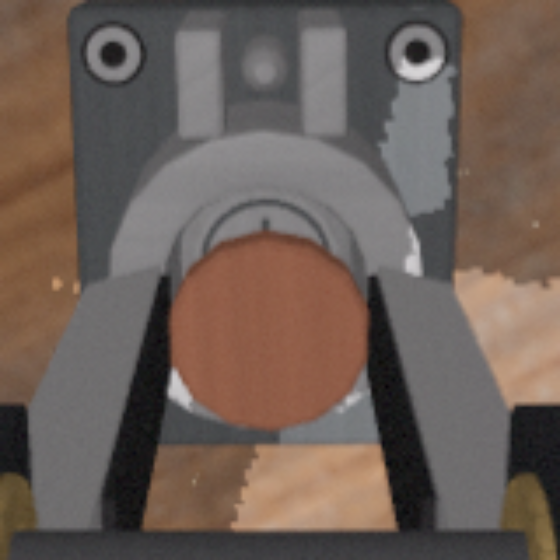

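The held blank is centred at crop (269,331). The collar's outer front edge is at (263,131), its bore front edge at (267,190) and its fork gap middle at (261,80).

```bash
python3 - <<'E'
from h import *
w,d,i=load('w9')
p=np.array([.6030,-.2414,.0667]);A=R.from_euler('xyz',[-3.1412,-.0015,-.236])
f=lambda a:np.array(a)/3.5+[240,150]-.3
for n,q,z in [('outfront',(263,131),.046),('borefront',(267,189),.046),('prongtipL',(176,30),.046),('prongtipR',(345,28),.046),('prongin',(221,100),.046),('prongin',(303,100),.046),('blankfront',(269,237),.0709),('blankback',(269,429),.0709),('L',(171,325),.0709),('R',(368,325),.0709),('ringL',(108,265),.046),('ringR',(416,265),.046),('dieline',(265,220),.031),('dowel',(264,57),.034)]:
    print(n,(A.inv().apply(pts(None,i,f([q]),z)-p)*1000).round(1))
E
```

```text
outfront [[27.1 -0.6 20.7]]
borefront [[17.   0.1 20.7]]
prongtipL [[ 44.2 -15.1  20.8]]
prongtipR [[44.6 13.  20.8]]
prongin [[32.4 -7.7 20.8]]
prongin [[32.4  6.1 20.7]]
blankfront [[16.   0.4 -4.2]]
blankback [[-15.7   0.4  -4.2]]
L [[  1.8 -14.7  -4.2]]
R [[ 1.8 15.7 -4.2]]
ringL [[  3.3 -27.6  20.7]]
ringR [[ 3.3 26.  20.7]]
dieline [[ 7.1 -0.3 35.7]]
dowel [[37.9 -0.5 32.8]]
```

Scaled: 16 mm / 800 = 0.02, 14 mm / 800 = 0.0175, 0.001 rad / 3.1416 = 0.0003.

Emit:
arm_command:
  plan:
    - [[-0.0009,-0.0011,0,0,0.0003,0,1],[-0.0009,-0.0011,0.0063,0,0.0003,0,1],[-0.0009,-0.0011,0.0125,0,0.0003,0,1],[-0.0009,-0.0011,0.0175,0,0.0003,0,1],[-0.0009,-0.0011,0.02,0,0.0003,0,1],[-0.0009,-0.0011,0.02,0,0.0003,0,1],[-0.0009,-0.0011,0.02,0,0.0003,0,1]]

```text
time_s: 13.2
ee_pos: [0.6032, -0.24, 0.0507]
eef_rot: [-3.141, -0.003, -0.235]
force: [-0.2, 0.8, -1.2]
grip_width: 0.0309
grip_force: 10.0
```

Scaled: 3 mm / 800 = 0.0038, 2 mm / 800 = 0.0025.

Emit:
arm_command:
  plan:
    - [[0,0,0.0013,0,0,0,1],[0,0,0.0025,0,0,0,1],[0,0,0.0038,0,0,0,1],[0,0,0.0038,0,0,0,1],[0,0,0.0038,0,0,0,1]]

```text
time_s: 13.7
ee_pos: [0.6031, -0.2399, 0.0477]
eef_rot: [-3.141, -0.003, -0.235]
force: [0.4, 0.1, -1.4]
grip_width: 0.031
grip_force: 10.0
```

```bash
python3 - <<'E'
from h import *
w,d,i=save('w10')
cv2.imwrite('pics/w10c.png',cv2.resize(w[150:310,240:400],None,fx=3.5,fy=3.5))
E
```

```text
move [ -2.8   0.8 -82.3] [-0.0003 -0.0029 -0.0052] t 13.7 f [ 0.4  0.1 -1.4] w 0.031 pos [ 0.6031 -0.2399  0.0477] rot [-3.1412e+00 -2.9000e-03 -2.3520e-01] q6 1.37
```

View pics/w10c.png

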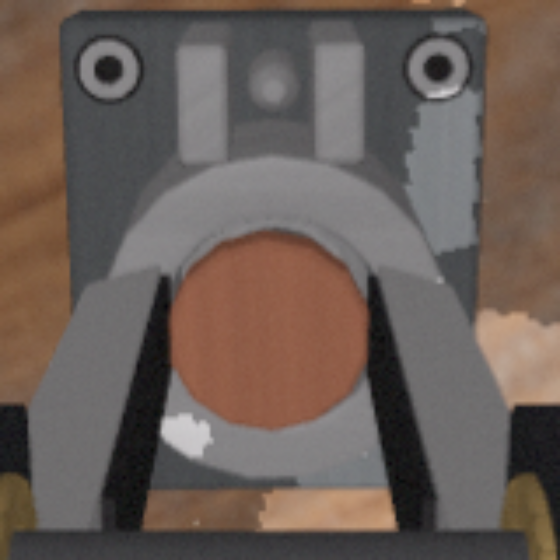

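The blank at crop (270,332) is centred on the collar's axis: prong mid 270 and dowel 272. I check the forward offset.

```bash
python3 - <<'E'
from h import *
w,d,i=load('w10')
p=np.array([.6031,-.2399,.0477]);A=R.from_euler('xyz',[-3.1412,-.0029,-.2352])
f=lambda a:np.array(a)/3.5+[240,150]-.3
for n,q,z in [('outfront',(272,156),.046),('borefront',(272,227),.046),('prongtip',(200,43),.046),('prongtipR',(340,42),.046),('blankfront',(270,237),.0519),('blankback',(270,429),.0519),('dowel',(272,85),.034)]:
    print(n,(A.inv().apply(pts(None,i,f([q]),z)-p)*1000).round(1))
E
```

```text
outfront [[27.3  0.9  1.8]]
borefront [[15.9  0.9  1.7]]
prongtip [[ 44.8 -10.    1.8]]
prongtipR [[45.  11.1  1.8]]
blankfront [[16.1  0.6 -4.2]]
blankback [[-15.7   0.6  -4.2]]
dowel [[36.3  0.9 13.8]]
```

Scaled: -82 mm / 800 = -0.1025, -70 mm / 800 = -0.0875.

Emit:
arm_command:
  plan:
    - [[-0.0006,0,0,0,0,0,1],[-0.0006,0,0,0,0,0,1],[-0.0006,0,0,0,0,0,0.2],[-0.0006,0,0,0,0,0,0.0],[-0.0006,0,0,0,0,0,-0.5],[-0.0006,0,-0.0125,0,0,0,-1],[-0.0006,0,-0.05,0,0,0,-1],[-0.0006,0,-0.0875,0,0,0,-1],[-0.0006,0,-0.1025,0,0,0,-1],[-0.0006,0,-0.1025,0,0,0,-1],[-0.0006,0,-0.1025,0,0,0,-1],[-0.0006,0,-0.1025,0,0,0,-1]]

```text
time_s: 14.95
ee_pos: [0.6018, -0.2395, 0.128]
eef_rot: [-3.141, -0.0, -0.235]
force: [-0.5, 0.5, 0.7]
grip_width: 0.0943
grip_force: 0.0
```

```bash
python3 - <<'E'
from h import *
w,d,i=save('w11')
h=cv2.cvtColor(w,cv2.COLOR_BGR2HSV)
m=cv2.inRange(h,(3,110,40),(12,255,255));m[:150]=0;m[250:]=0;m[:,260:380]*=1;m[:,:270]=0;m[:,370:]=0
cs,_=cv2.findContours(m,cv2.RETR_EXTERNAL,cv2.CHAIN_APPROX_NONE)
c=max(cs,key=len).reshape(-1,2);P=pts(None,i,c,.039);print('blank',c.mean(0),circ(P[:,:2]))
v,u=np.where(m>0);W=pts(d,i,np.c_[u,v]);g=(abs(W[:,2]-.039)<.02);W=W[g];q=np.linalg.lstsq(np.c_[W[:,:2]-W[:,:2].mean(0),np.ones(len(W))],W[:,2],rcond=None)[0];print('slopes,z',q)
cv2.imwrite('pics/w11c.png',cv2.resize(w[130:260,250:380],None,fx=3,fy=3))
to(.49,-.44,.14,.5)
E
```

```text
move [-1.7  0.9 -2. ] [-0.0008 -0.0005 -0.0052] t 14.95 f [-0.5  0.5  0.7] w 0.0943 pos [ 0.6018 -0.2395  0.128 ] rot [-3.1408e+00 -5.0000e-04 -2.3520e-01] q6 1.37
blank [316.60550459 201.55963303] [ 0.60257395 -0.23998252  0.01525772]
slopes,z [-0.01660655  0.00112788  0.03937562]
move [-62.1 221.  -12.1] [-5.000e-04 -9.000e-04 -7.353e-01] t 15.0 f [-0.6  0.2 -1.1] w 0.0939 pos [ 0.6019 -0.2396  0.1281] rot [-3.1408e+00 -7.0000e-04 -2.3530e-01] q6 1.37
```

View pics/w11c.png

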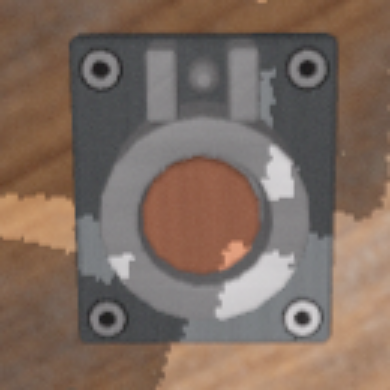

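The blank lies flat in the bore (crop (201,215), top z 0.039, no tilt). That is 13 pictures viewed, so I work numerically from here. Next is the upper die.

Scaled: 221 mm / 800 = 0.2763, -62 mm / 800 = -0.0775, -0.735 rad / 3.1416 = -0.234.

Emit:
arm_command:
  plan:
    - [[-0.0775,0.2763,-0.015,0,0,-0.0477,-1],[-0.0775,0.2763,-0.015,0,0,-0.0955,-1],[-0.0775,0.2763,-0.015,0,0,-0.1432,-1],[-0.0775,0.2763,-0.015,0,0,-0.191,-1],[-0.0775,0.2763,-0.015,0,0,-0.234,-1],[-0.0775,0.2763,-0.015,0,0,-0.234,-1],[-0.0775,0.2763,-0.015,0,0,-0.234,-1],[-0.0775,0.2763,-0.015,0,0,-0.234,-1],[-0.0775,0.2763,-0.015,0,0,-0.234,-1]]

```text
time_s: 15.9
ee_pos: [0.4914, -0.4391, 0.1412]
eef_rot: [3.14, -0.002, 0.5]
force: [0.1, -0.3, 0.2]
grip_width: 0.094
grip_force: 0.0
```

```bash
cat >> h.py <<'E'
def top(n,zlo,zhi,zp,box=(120,300,230,410)):
    """centre of the outline between heights zlo..zhi, cast on plane zp"""
    w,d,i=load(n);v,u=np.mgrid[box[0]:box[1],box[2]:box[3]];u=u.ravel();v=v.ravel()
    W=pts(d,i,np.c_[u,v]);m=(W[:,2]>zlo)&(W[:,2]<zhi)
    M=np.zeros(d.shape,np.uint8);M[v[m],u[m]]=255
    M=cv2.morphologyEx(M,cv2.MORPH_OPEN,np.ones((3,3)))
    cs,_=cv2.findContours(M,cv2.RETR_LIST,cv2.CHAIN_APPROX_NONE)
    for c in sorted(cs,key=len)[-2:]:
        P=pts(None,i,c.reshape(-1,2),zp);print(zp,len(c),c.reshape(-1,2).min(0),c.reshape(-1,2).max(0),circ(P[:,:2]).round(5))
    return W,m
E
python3 - <<'E'
from h import *
save('w12')
W,m=top('w12',.047,.056,.052)
W,m=top('w12',.036,.047,.044)
W,m=top('w12',.018,.056,.044)
a=(W[:,2]>.018)&(W[:,2]<.034);c=np.array([.49,-.44])
print(np.histogram(W[:,2],bins=np.arange(-.004,.064,.004)))
np.save('W12.npy',W)
E
```

```text
move [ 190.8 -122.6   11.5] [ 3.000e-04 -2.700e-03  7.301e-01] t 15.9 f [ 0.1 -0.3  0.2] w 0.094 pos [ 0.4914 -0.4391  0.1412] rot [ 3.1404e+00 -2.4000e-03  5.0010e-01] q6 0.28
0.052 4 [310 199] [312 201] [ 0.49143 -0.435    0.00082]
0.052 89 [306 192] [334 220] [ 0.49084 -0.44385  0.01149]
0.044 87 [305 190] [335 222] [ 0.48891 -0.44503  0.01273]
0.044 165 [293 176] [347 229] [ 0.4908  -0.44365  0.02259]
0.044 4 [335 180] [337 182] [ 0.51346 -0.44614  0.00082]
0.044 211 [293 151] [347 229] [ 0.4924  -0.44233  0.02385]
(array([ 4288, 12063,    47,     3,     9,    20,    20,   107,   192,
          39,    57,   607,  1023,   278,   382,     0]), array([-0.004,  0.   ,  0.004,  0.008,  0.012,  0.016,  0.02 ,  0.024,
        0.028,  0.032,  0.036,  0.04 ,  0.044,  0.048,  0.052,  0.056,
        0.06 ]))
```

```bash
python3 - <<'E'
from h import *
W=np.load('W12.npy');c=np.array([.4908,-.4437]);r=W[:,:2]-c;rr=np.hypot(*r.T)
a=(W[:,2]>.023)&(W[:,2]<.033)&(rr>.026)&(rr<.046)
q=r[a];q=q[np.abs(np.cross(q/np.linalg.norm(q,axis=1)[:,None],np.median(q,0)/np.linalg.norm(np.median(q,0))))<.4]
print(len(q),q.mean(0),np.arctan2(*q.mean(0)[::-1]),rr[a].max(),q.std(0));u,s,vt=np.linalg.svd(q-q.mean(0));print('dir',np.arctan2(vt[0,1],vt[0,0]),s)
to(.4908,-.4437,.014,np.arctan2(*q.mean(0)[::-1]))
E
```

```text
192 [0.02627861 0.02107719] 0.6759996034584881 0.04121815551468017 [0.00381347 0.00348725]
dir -2.4473144758012966 [0.06184726 0.03608292]
move [ -2.9   3.5 127.3] [ 0.0016 -0.0022 -0.1756] t 15.95 f [-0.2 -0.7  0.3] w 0.0938 pos [ 0.4913 -0.4392  0.1413] rot [ 3.1401e+00 -2.4000e-03  5.0040e-01] q6 0.28<stdin>:4: DeprecationWarning: Arrays of 2-dimensional vectors are deprecated. Use arrays of 3-dimensional vectors instead. (deprecated in NumPy 2.0)
```

Scaled: 127 mm / 800 = 0.1588, -2.9 mm / 800 = -0.0036, -0.18 rad / 3.1416 = -0.0573.

Emit:
arm_command:
  plan:
    - [[-0.0036,0.0035,0.0375,0.0003,-0.0006,-0.0477,-1],[-0.0036,0.0035,0.075,0.0003,-0.0006,-0.0573,-1],[-0.0036,0.0035,0.1125,0.0003,-0.0006,-0.0573,-1],[-0.0036,0.0035,0.1438,0.0003,-0.0006,-0.0573,-1],[-0.0036,0.0035,0.1588,0.0003,-0.0006,-0.0573,-1],[-0.0036,0.0035,0.1588,0.0003,-0.0006,-0.0573,-1],[-0.0036,0.0035,0.1588,0.0003,-0.0006,-0.0573,1],[-0.0036,0.0035,0.1588,0.0003,-0.0006,-0.0573,1],[-0.0036,0.0035,0.1588,0.0003,-0.0006,-0.0573,1],[-0.0036,0.0035,0.1588,0.0003,-0.0006,-0.0573,1],[-0.0036,0.0035,0.1588,0.0003,-0.0006,-0.0573,1],[-0.0036,0.0035,0.1588,0.0003,-0.0006,-0.0573,1]]
  squeeze: 30

```text
time_s: 17.15
ee_pos: [0.4898, -0.4442, 0.0146]
eef_rot: [3.14, -0.0, 0.68]
force: [0.0, 0.4, 1.3]
grip_width: 0.0494
grip_force: 0.0
```

Emit:
arm_command:
  plan:
    - [[0,0,0,0,0,0,1],[0,0,0,0,0,0,1],[0,0,0,0,0,0,1],[0,0,0,0,0,0,1]]

```text
time_s: 17.55
ee_pos: [0.4897, -0.4441, 0.0145]
eef_rot: [3.141, -0.0, 0.68]
force: [-2.6, 1.9, 2.9]
grip_width: 0.0454
grip_force: 30.0
```

Scaled: -90 mm / 800 = -0.1125, -70 mm / 800 = -0.0875.

Emit:
arm_command:
  plan:
    - [[0,0,-0.0188,0,0,0,1],[0,0,-0.05,0,0,0,1],[0,0,-0.0875,0,0,0,1],[0,0,-0.1125,0,0,0,1],[0,0,-0.1125,0,0,0,1],[0,0,-0.1125,0,0,0,1]]

```text
time_s: 18.15
ee_pos: [0.4895, -0.4439, 0.1039]
eef_rot: [3.141, -0.0, 0.68]
force: [-0.5, 0.7, -5.7]
grip_width: 0.0456
grip_force: 30.0
```

```bash
python3 - <<'E'
from h import *
o=ctrl.get_obs();w,d,i=save('w13')
p=o['ee_pos'];A=R.from_euler('xyz',o['eef_rot'])
v,u=np.mgrid[130:330,230:410];u=u.ravel();v=v.ravel()
W=pts(d,i,np.c_[u,v]);T=A.inv().apply(W-p)
print(np.histogram(T[:,2],bins=np.arange(-.048,.0,.003)))
a=(T[:,2]<-.004)&(T[:,2]>-.02)&(T[:,0]>.024)&(T[:,0]<.046)&(abs(T[:,1])<.015)
q=T[a];print('arm',a.sum(),np.median(q,0),q.max(0),q.min(0));
for lo,hi,z in ((-.0345,-.026,-.03),(-.043,-.034,-.038)):
    m=(T[:,2]>lo)&(T[:,2]<hi)&(abs(T[:,1])<.0235)&(abs(T[:,0])<.035)
    M=np.zeros(d.shape,np.uint8);M[v[m],u[m]]=255
    cs,_=cv2.findContours(M,cv2.RETR_LIST,cv2.CHAIN_APPROX_NONE)
    for c in sorted(cs,key=len)[-2:]:
        Q=A.inv().apply(pts(None,i,c.reshape(-1,2),p[2]-z)-p);print(np.median(T[m,2]),len(c),circ(Q[:,:2]).round(4))
to(.6027,-.2405,.104,-.232)
E
```

```text
move [214.1 -89.1 -26.1] [ 4.000e-04 -3.000e-04  9.098e-01] t 18.15 f [-0.5  0.7 -5.7] w 0.0456 pos [ 0.4895 -0.4439  0.1039] rot [ 3.1412e+00 -1.0000e-04  6.7980e-01] q6 0.1
(array([ 255,  254,  267, 1988,  417, 1588, 3228,  360,  276,  242,  265,
        885,  170,  158,  126]), array([-0.048, -0.045, -0.042, -0.039, -0.036, -0.033, -0.03 , -0.027,
       -0.024, -0.021, -0.018, -0.015, -0.012, -0.009, -0.006, -0.003]))
arm 699 [ 0.0337907   0.00059552 -0.01368576] [ 0.04243898  0.00510005 -0.0044775 ] [ 0.02402515 -0.00341317 -0.0160711 ]
-0.02967707273510156 151 [-0.0021  0.0008  0.0126]
-0.02967707273510156 322 [0.0019 0.0005 0.0224]
-0.03757227408008095 86 [ 0.0006 -0.108   0.0859]
-0.03757227408008095 148 [0.0018 0.0008 0.0116]
move [216.  -86.7  -0.9] [-9.000e-04  5.000e-04  9.117e-01] t 18.2 f [ 0.8  0.  -4.9] w 0.0454 pos [ 0.4892 -0.4437  0.103 ] rot [-3.1406e+00  1.0000e-04  6.7970e-01] q6 0.1
```

```bash
python3 - <<'E'
from h import *
top('w11',.043,.055,.046)
top('w6',.041,.055,.046)
E
```

```text
0.046 126 [295 181] [340 224] [ 0.60307 -0.24117  0.01743]
0.046 308 [283 146] [353 236] [ 0.60543 -0.24163  0.02887]
0.046 136 [295 181] [339 226] [ 0.60336 -0.2412   0.01737]
0.046 298 [282 148] [351 238] [ 0.60573 -0.24188  0.02904]
```

```bash
python3 -c "
from h import *
to(.6016,-.2402,.075,-.232)"
```

```text
move [215.3 -87.6  28.1] [-9.000e-04  5.000e-04  9.117e-01] t 18.2 f [ 0.8  0.  -4.9] w 0.0454 pos [ 0.4892 -0.4437  0.103 ] rot [-3.1406e+00  1.0000e-04  6.7970e-01] q6 0.1
```

Scaled: 215.3 mm / 800 = 0.2691, -87.6 mm / 800 = -0.1095, 0.912 rad / 3.1416 = 0.2903.

Emit:
arm_command:
  plan:
    - [[0.05,-0.02,0,0,0,0.0446,1],[0.1,-0.04,0,0,0,0.0891,1],[0.15,-0.0613,0,0,0,0.1337,1],[0.2,-0.0813,0,0,0,0.1783,1],[0.25,-0.1013,0,0,0,0.2228,1],[0.2691,-0.1095,0,0,0,0.2674,1],[0.2691,-0.1095,0.0125,0,0,0.2903,1],[0.2691,-0.1095,0.025,0,0,0.2903,1],[0.2691,-0.1095,0.035,0,0,0.2903,1],[0.2691,-0.1095,0.035,0,0,0.2903,1],[0.2691,-0.1095,0.035,0,0,0.2903,1],[0.2691,-0.1095,0.035,0,0,0.2903,1]]

```text
time_s: 19.4
ee_pos: [0.6022, -0.241, 0.0768]
eef_rot: [3.141, -0.001, -0.232]
force: [-0.2, 0.2, -4.6]
grip_width: 0.0459
grip_force: 30.0
```

```bash
python3 - <<'E'
from h import *
o=ctrl.get_obs();w,d,i=save('w14')
p=o['ee_pos'];A=R.from_euler('xyz',o['eef_rot'])
v,u=np.mgrid[60:330,230:410];u=u.ravel();v=v.ravel()
W=pts(d,i,np.c_[u,v]);T=A.inv().apply(W-p)
a=(W[:,2]>.042)&(W[:,2]<.050)&(T[:,0]>.0)&(T[:,0]<.05)&(abs(T[:,1])<.03)
q=T[a];print('collar',a.sum(),q.max(0),q.min(0))
a=(T[:,2]<-.004)&(T[:,2]>-.02)&(T[:,0]>.026)&(T[:,0]<.046)&(abs(T[:,1])<.015)
q=T[a];print('arm',a.sum(),np.median(q,0),q.max(0),q.min(0))
to(.6016,-.2402,.0535,-.232)
cv2.imwrite('pics/w14c.png',cv2.resize(w[110:270,240:400],None,fx=3.5,fy=3.5))
E
```

```text
move [ -2.3  -0.5 -53.2] [ 0.0006 -0.0015 -0.002 ] t 19.4 f [-0.2  0.2 -4.6] w 0.0459 pos [ 0.6022 -0.241   0.0768] rot [ 3.141e+00 -1.500e-03 -2.320e-01] q6 1.37
collar 2114 [0.04552657 0.02697385 0.03481893] [ 1.46312983e-05 -2.77718535e-02  2.84125830e-02]
arm 644 [ 0.03511058  0.00036426 -0.01362732] [ 0.04291518  0.00462927 -0.00437171] [ 0.02600447 -0.00393487 -0.01592672]
move [-0.8 -0.6 23.4] [ 0.0006 -0.0016 -0.0001] t 19.45 f [-1.  -1.4 -3.8] w 0.0454 pos [ 0.6022 -0.241   0.0769] rot [ 3.141e+00 -1.600e-03 -2.321e-01] q6 1.37
```

View pics/w14c.png

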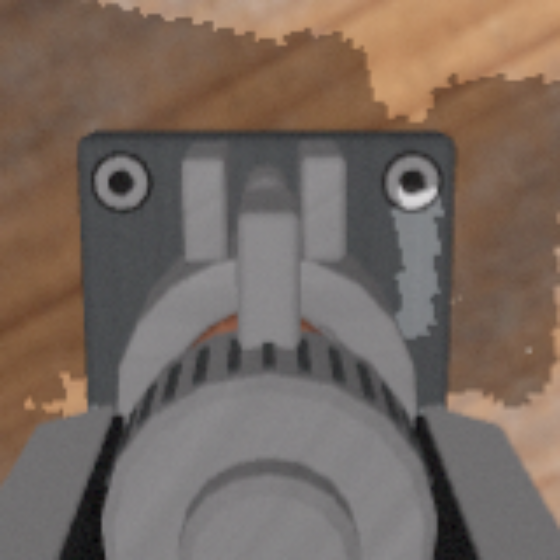

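The last picture shows the tongue arm at crop x 269, the fork gap middle at 264 and the blank visible in the bore. A correction of about 0.8 mm in y and x is needed before lowering.

Scaled: 19 mm / 800 = 0.0238, 17 mm / 800 = 0.0213.

Emit:
arm_command:
  plan:
    - [[-0.001,-0.001,0,0,0,0,1],[-0.001,-0.001,0.0063,0,0,0,1],[-0.001,-0.001,0.0125,0,0,0,1],[-0.001,-0.001,0.0175,0,0,0,1],[-0.001,-0.001,0.0213,0,0,0,1],[-0.001,-0.001,0.0238,0,0,0,1],[-0.001,-0.001,0.0238,0,0,0,1]]

```text
time_s: 20.15
ee_pos: [0.6014, -0.2396, 0.057]
eef_rot: [3.141, -0.0, -0.232]
force: [-0.7, -0.6, -4.5]
grip_width: 0.0454
grip_force: 30.0
```

Scaled: 3 mm / 800 = 0.0038, 2 mm / 800 = 0.0025.

Emit:
arm_command:
  plan:
    - [[0,0,0.0013,0,0,0,1],[0,0,0.0025,0,0,0,1],[0,0,0.0038,0,0,0,1],[0,0,0.0038,0,0,0,1]]

```text
time_s: 20.55
ee_pos: [0.6014, -0.2397, 0.0542]
eef_rot: [3.141, -0.001, -0.232]
force: [0.3, -0.5, -4.8]
grip_width: 0.0455
grip_force: 30.0
```

Scaled: 1 mm / 800 = 0.0013, 0.5 mm / 800 = 0.0006.

Emit:
arm_command:
  plan:
    - [[0,0,0.0006,0,0,0,1],[0,0,0.0013,0,0,0,1],[0,0,0.0013,0,0,0,1]]

```text
time_s: 20.85
ee_pos: [0.6016, -0.2397, 0.0536]
eef_rot: [3.141, -0.001, -0.232]
force: [-0.7, 0.4, -2.5]
grip_width: 0.0455
grip_force: 30.0
```

Load is transferring, so the die is in contact. I release and lift.

Scaled: -120 mm / 800 = -0.15, -80 mm / 800 = -0.1.

Emit:
arm_command:
  plan:
    - [[0,0,0.0004,0,0,0,1],[0,0,0.0004,0,0,0,0.2],[0,0,0.0004,0,0,0,-0.2],[0,0,0.0004,0,0,0,-0.6],[0,0,0,0,0,0,-1],[0,0,-0.0188,0,0,0,-1],[0,0,-0.0563,0,0,0,-1],[0,0,-0.1,0,0,0,-1],[0,0,-0.15,0,0,0,-1],[0,0,-0.15,0,0,0,-1],[0,0,-0.15,0,0,0,-1],[0,0,-0.15,0,0,0,-1]]

```text
time_s: 22.05
ee_pos: [0.601, -0.2394, 0.1726]
eef_rot: [3.141, 0.001, -0.232]
force: [-0.1, 0.7, -0.1]
grip_width: 0.0938
grip_force: 0.0
```

```bash
python3 - <<'E'
from h import *
save('w15')
W,m=top('w15',.087,.097,.091)
W,m2=top('w15',.077,.0865,.083)
for a in (m,m2): print(np.median(W[a,2]))
b=(abs(W[:,2]-.083)<.006);q=W[b];print('slopes',np.linalg.lstsq(np.c_[q[:,:2]-q[:,:2].mean(0),np.ones(len(q))],q[:,2],rcond=None)[0])
r=W[:,:2]-[.6033,-.241];rr=np.hypot(*r.T);a=(W[:,2]>.06)&(W[:,2]<.074)&(rr>.026)&(rr<.047);print('arm',a.sum(),np.median(W[a],0),np.arctan2(*r[a].mean(0)[::-1]))
to(.454,-.132,.14,-.2)
E
```

```text
move [-0.8  0.8 42.6] [ 0.0002  0.0006 -0.0022] t 22.05 f [-0.1  0.7 -0.1] w 0.0938 pos [ 0.601  -0.2394  0.1726] rot [ 3.1414e+00  6.0000e-04 -2.3220e-01] q6 1.37
0.091 4 [318 190] [320 192] [ 0.61134 -0.24421  0.00079]
0.091 85 [302 188] [331 217] [ 0.60278 -0.24022  0.01159]
0.083 88 [301 186] [332 218] [ 0.60075 -0.2398   0.01274]
0.083 164 [289 172] [344 226] [ 0.60286 -0.24028  0.02242]
0.09122398621391736
0.08329484750343286
slopes [-0.01101237  0.00707611  0.0831952 ]
arm 192 [ 0.63629784 -0.24819093  0.06723867] -0.21474310986812048
move [-167.7  -70.7   32.5] [ 0.0001  0.001  -0.0322] t 22.1 f [ 0.3 -0.8 -1.1] w 0.094 pos [ 0.601  -0.2394  0.1723] rot [ 3.1415e+00  1.0000e-03 -2.3220e-01] q6 1.37
```

The die is seated: spigot top z 0.091, head 0.083, level, arm yaw about -0.215. Now the cap.

Scaled: -168 mm / 800 = -0.21, -71 mm / 800 = -0.0888.

Emit:
arm_command:
  plan:
    - [[-0.21,-0.0888,0.0563,0,0,0,-1],[-0.21,-0.0888,0.0563,0,0,0,-1],[-0.21,-0.0888,0.0563,0,0,0,-1],[-0.21,-0.0888,0.0563,0,0,0,-1],[-0.21,-0.0888,0.0563,0,0,0,-1],[-0.21,-0.0888,0.0563,0,0,0,-1],[-0.21,-0.0888,0.0563,0,0,0,-1],[-0.21,-0.0888,0.0563,0,0,0,-1]]

```text
time_s: 22.9
ee_pos: [0.455, -0.1324, 0.1281]
eef_rot: [3.141, -0.001, -0.233]
force: [-0.4, -0.8, -0.2]
grip_width: 0.094
grip_force: 0.0
```

```bash
python3 - <<'E'
from h import *
w,d,i=save('w16')
W,m=top('w16',.012,.034,.022)
print(np.median(W[m],0),W[m].max(0),W[m].min(0))
h=cv2.cvtColor(w,cv2.COLOR_BGR2HSV);print(h[195:205,310:330].reshape(-1,3).mean(0))
to((W[m].max(0)[0]+W[m].min(0)[0])/2,(W[m].max(0)[1]+W[m].min(0)[1])/2,.006,-.232)
E
```

```text
move [165.9  71.2  -1.7] [ 0.0005 -0.001  -0.0026] t 22.9 f [-0.4 -0.8 -0.2] w 0.094 pos [ 0.455  -0.1324  0.1281] rot [ 3.1411e+00 -1.0000e-03 -2.3260e-01] q6 1.44
0.022 131 [290 171] [336 217] [ 0.45814 -0.13051  0.01984]
0.022 164 [230 249] [273 299] [ 0.39709 -0.05531  0.02249]
[ 0.44724872 -0.11921023  0.02362397] [ 0.47727827 -0.02894034  0.02935092] [ 0.36869752 -0.15003033  0.01205578]
[ 19.69  116.11  169.705]
move [-41.  -34.4 122. ] [ 0.0005 -0.0008 -0.0007] t 22.95 f [-0.3 -0.5  0.1] w 0.0939 pos [ 0.4549 -0.1324  0.1281] rot [ 3.1411e+00 -8.0000e-04 -2.3270e-01] q6 1.44
```

```bash
python3 - <<'E'
from h import *
d=np.load('top0.npy');i=cams.camera_info('top');v,u=np.mgrid[130:300,150:330]
W=pts(d,i,np.c_[u.ravel(),v.ravel()]);c=np.array([.4581,-.1305])
t=W[:,:2]-c;a=-.2327;X=t@[np.cos(a),np.sin(a)];Y=t@[np.sin(a),-np.cos(a)]
m=(abs(X)<.06)&(abs(Y)<.12)&(W[:,2]>.012)
for y0 in np.arange(-.12,.12,.01):
    k=m&(Y>=y0)&(Y<y0+.01)
    if k.any(): print(round(y0,3),k.sum(),W[k,2].max().round(3),X[k].min().round(3),X[k].max().round(3))
to(.4581,-.1305,.006,-.232)
E
```

```text
-0.12 100 0.055 -0.047 -0.002
-0.11 120 0.054 -0.043 -0.006
-0.1 9 0.05 -0.029 -0.016
-0.09 5 0.018 -0.06 -0.057
-0.08 11 0.019 -0.06 -0.054
-0.07 10 0.019 -0.06 -0.055
-0.06 3 0.021 -0.06 -0.058
-0.02 40 0.028 -0.016 0.013
-0.01 65 0.029 -0.02 0.018
-0.0 74 0.029 -0.02 0.018
0.01 46 0.026 -0.015 0.014
move [  2.6  -2.6 122.1] [ 0.0005 -0.0008 -0.0007] t 22.95 f [-0.3 -0.5  0.1] w 0.0939 pos [ 0.4549 -0.1324  0.1281] rot [ 3.1411e+00 -8.0000e-04 -2.3270e-01] q6 1.44
```

Scaled: 122 mm / 800 = 0.1525, -3.2 mm / 800 = -0.004.

Emit:
arm_command:
  plan:
    - [[0.0033,-0.004,0.0375,0,0,0,-1],[0.0033,-0.004,0.075,0,0,0,-1],[0.0033,-0.004,0.1125,0,0,0,-1],[0.0033,-0.004,0.14,0,0,0,-1],[0.0033,-0.004,0.1525,0,0,0,-1],[0.0033,-0.004,0.1525,0,0,0,-1],[0.0033,-0.004,0.1525,0,0,0,1],[0.0033,-0.004,0.1525,0,0,0,1],[0.0033,-0.004,0.1525,0,0,0,1],[0.0033,-0.004,0.1525,0,0,0,1],[0.0033,-0.004,0.1525,0,0,0,1],[0.0033,-0.004,0.1525,0,0,0,1]]
  squeeze: 20

```text
time_s: 24.15
ee_pos: [0.4577, -0.1295, 0.0064]
eef_rot: [3.141, -0.001, -0.232]
force: [0.0, -0.2, -0.8]
grip_width: 0.049
grip_force: 0.0
```

Scaled: -120 mm / 800 = -0.15, -110 mm / 800 = -0.1375.

Emit:
arm_command:
  plan:
    - [[0,0,0,0,0,0,1],[0,0,0,0,0,0,1],[0,0,0,0,0,0,1],[0,0,-0.025,0,0,0,1],[0,0,-0.075,0,0,0,1],[0,0,-0.1375,0,0,0,1],[0,0,-0.15,0,0,0,1],[0,0,-0.15,0,0,0,1],[0,0,-0.15,0,0,0,1]]

```text
time_s: 25.05
ee_pos: [0.4569, -0.1291, 0.1247]
eef_rot: [3.141, 0.001, -0.232]
force: [-0.4, 0.0, -1.4]
grip_width: 0.0398
grip_force: 20.0
```

```bash
python3 - <<'E'
from h import *
o=ctrl.get_obs();w,d,i=save('w17')
p=o['ee_pos'];A=R.from_euler('xyz',o['eef_rot'])
v,u=np.mgrid[180:310,240:400];u=u.ravel();v=v.ravel()
T=A.inv().apply(pts(d,i,np.c_[u,v])-p)
m=(T[:,2]<-.006)&(T[:,2]>-.03)&(abs(T[:,1])<.0205)&(T[:,0]<.035)&(T[:,0]>-.035);print(m.sum(),T[m].max(0),T[m].min(0),np.median(T[m],0))
m=(T[:,2]<-.016)&(T[:,2]>-.03)&(abs(T[:,1])<.01)&(T[:,0]<.035)&(T[:,0]>-.035);print(m.sum(),T[m].max(0),T[m].min(0),np.median(T[m],0))
to(.6023,-.2398,.11,-.232)
E
```

```text
move [164.8  75.   -5.5] [ 0.0002  0.0012 -0.0022] t 25.05 f [-0.4  0.  -1.4] w 0.0398 pos [ 0.4569 -0.1291  0.1247] rot [ 3.1414e+00  1.2000e-03 -2.3220e-01] q6 1.45
5018 [ 0.0204535   0.02046647 -0.00600294] [-0.01922957 -0.02047679 -0.02997602] [ 0.00368951  0.00011029 -0.0197115 ]
2726 [ 0.0204535   0.00999234 -0.01601648] [-0.01896048 -0.00999701 -0.02260182] [ 0.00300966  0.000109   -0.02025685]
move [167.2  74.3  14. ] [ 0.0001  0.0021 -0.0003] t 25.1 f [ 0.3 -0.2 -2.7] w 0.0399 pos [ 0.4567 -0.1291  0.1244] rot [ 3.1415e+00  2.1000e-03 -2.3230e-01] q6 1.45
```

```bash
python3 -c "
from h import *
to(.6024,-.2395,.125,-.232)"
```

```text
move [167.2  73.9  -1. ] [ 0.0001  0.0021 -0.0003] t 25.1 f [ 0.3 -0.2 -2.7] w 0.0399 pos [ 0.4567 -0.1291  0.1244] rot [ 3.1415e+00  2.1000e-03 -2.3230e-01] q6 1.45
```

Scaled: 167.2 mm / 800 = 0.209, 74 mm / 800 = 0.0925, 0.001 rad / 3.1416 = 0.0003.

Emit:
arm_command:
  plan:
    - [[0.209,0.0925,0,0,0.0003,0,1],[0.209,0.0925,0,0,0.0003,0,1],[0.209,0.0925,0,0,0.0003,0,1],[0.209,0.0925,0,0,0.0003,0,1],[0.209,0.0925,0,0,0.0003,0,1],[0.209,0.0925,0.0125,0,0.0003,0,1],[0.209,0.0925,0.025,0,0.0003,0,1],[0.209,0.0925,0.025,0,0.0003,0,1],[0.209,0.0925,0.025,0,0.0003,0,1]]

```text
time_s: 26.0
ee_pos: [0.6028, -0.2394, 0.1061]
eef_rot: [3.141, -0.001, -0.232]
force: [0.6, -0.2, -1.2]
grip_width: 0.0393
grip_force: 20.0
```

```bash
python3 -c "
from h import *
to(.6024,-.2395,.0894,-.232)"
```

```text
move [-0.4  0.2 16.7] [ 0.0003 -0.0012  0.0002] t 26.0 f [ 0.6 -0.2 -1.2] w 0.0393 pos [ 0.6028 -0.2394  0.1061] rot [ 3.1413e+00 -1.2000e-03 -2.3180e-01] q6 1.37
```

Scaled: 15 mm / 800 = 0.0188, 14 mm / 800 = 0.0175.

Emit:
arm_command:
  plan:
    - [[-0.0005,0.0003,0.0038,0,0,0,1],[-0.0005,0.0003,0.0075,0,0,0,1],[-0.0005,0.0003,0.0113,0,0,0,1],[-0.0005,0.0003,0.015,0,0,0,1],[-0.0005,0.0003,0.0175,0,0,0,1],[-0.0005,0.0003,0.0188,0,0,0,1],[-0.0005,0.0003,0.0188,0,0,0,1]]

```text
time_s: 26.7
ee_pos: [0.6028, -0.24, 0.0912]
eef_rot: [3.141, -0.002, -0.232]
force: [-0.2, -1.0, -0.8]
grip_width: 0.039
grip_force: 20.0
```

Scaled: 1.4 mm / 800 = 0.0018, 0.7 mm / 800 = 0.0009.

Emit:
arm_command:
  plan:
    - [[0,0,0.0009,0,0,0,1],[0,0,0.0018,0,0,0,1],[0,0,0.0018,0,0,0,1]]

```text
time_s: 27.0
ee_pos: [0.6028, -0.24, 0.0899]
eef_rot: [3.141, -0.002, -0.232]
force: [-0.2, 0.1, -2.2]
grip_width: 0.0394
grip_force: 20.0
```

Scaled: -110 mm / 800 = -0.1375, -80 mm / 800 = -0.1.

Emit:
arm_command:
  plan:
    - [[0,0,0.0004,0,0,0,1],[0,0,0.0004,0,0,0,0.2],[0,0,0.0004,0,0,0,-0.2],[0,0,0,0,0,0,-0.6],[0,0,0,0,0,0,-1],[0,0,-0.0188,0,0,0,-1],[0,0,-0.0563,0,0,0,-1],[0,0,-0.1,0,0,0,-1],[0,0,-0.1375,0,0,0,-1],[0,0,-0.1375,0,0,0,-1],[0,0,-0.1375,0,0,0,-1],[0,0,-0.1375,0,0,0,-1]]

```text
time_s: 28.2
ee_pos: [0.6023, -0.2397, 0.1991]
eef_rot: [3.141, -0.0, -0.232]
force: [0.8, 0.1, 0.1]
grip_width: 0.0942
grip_force: 0.0
```

```bash
python3 - <<'E'
from h import *
save('w18')
W,m=top('w18',.095,.118,.104)
print('cap',np.median(W[m],0),W[m].max(0),W[m].min(0))
W,m=top('w18',.0795,.087,.083);print('head',np.median(W[m],0))
r=W[:,:2]-[.6033,-.241];rr=np.hypot(*r.T);a=(W[:,2]>.06)&(W[:,2]<.074)&(rr>.03)&(rr<.047);print('arm',np.median(W[a],0),np.arctan2(*r[a].mean(0)[::-1]))
a=(abs(W[:,2]-.046)<.004)&(rr<.05);print('collar z',np.median(W[a,2]),a.sum())
E
```

```text
move [-2.2  0.8 69.1] [ 0.0001 -0.0003 -0.0022] t 28.2 f [0.8 0.1 0.1] w 0.0942 pos [ 0.6023 -0.2397  0.1991] rot [ 3.1415e+00 -3.0000e-04 -2.3220e-01] q6 1.37
0.104 4 [298 189] [300 191] [ 0.61428 -0.22823  0.00083]
0.104 141 [293 175] [340 223] [ 0.60331 -0.24038  0.01991]
cap [ 0.60481132 -0.24085379  0.10901953] [ 0.6229043  -0.22086452  0.11267543] [ 0.58320522 -0.25982518  0.09504632]
0.083 8 [291 192] [293 194] [ 0.60882 -0.21945  0.00108]
0.083 132 [292 169] [342 194] [ 0.60246 -0.24031  0.02145]
head [ 0.61729153 -0.2456727   0.08269543]
arm [ 0.63814002 -0.24849814  0.0673593 ] -0.21225287168939352
collar z 0.04627481439679568 784
```

The cap is seated (centre (0.6033, -0.2404), top near 0.110) and all heights match.

```bash
python3 -c "
from h import *
print(ctrl.hand_in())"
```

```text
the job is handed in; nothing more can be done
None
```

The collar, larger blank, upper die and cap are stacked in order on the lower die. Heights matched in the last camera check, the gripper is clear, and the job was handed in at about 28 s; no verdict came back, and I didn't re-check the small blank, which no move went near.

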